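# Clear the UV viewing plate

## Robot

A 7-joint arm with a two-finger parallel gripper is mounted at the origin on the work surface. World frame = base frame: x ahead of the robot, y to its left, z up, the work surface at z = 0. Lengths are in m, angles in rad, forces in N, time in s.
With the tool pointing down it reaches from about 0.35 to 0.9 m from the base axis. Payload 7.2 kg.
Tool frame: the origin (TCP) lies on the centre line of the jaws, within the pads' length; the fingertips stand 14 mm ahead of it and the grasp point (between the pads) lies 5 mm behind it (tip_extent is the distance from the TCP to the fingertips, in m); z points along the fingers, y is the line along which they close (so a half turn about z gives the same grasp; the last joint's range is limited). The gripper opens to 85 mm and grips with 20 to 120 N. Pads are 22 mm wide; open, the fingers measure 114 mm over their backs; the gripper's body (76 mm by 85 mm) begins 54 mm behind the grasp point. The pads swing forward as they close: fully open they stand 13 mm farther back than shut.
Start: joints at [-1.282, 0.411, -0.013, 1.596, 0.006, 1.134, -0.082], TCP at [0.218, 0.586, 0.245] pointing down, gripper open.
Joint ranges: [-2.95, 2.95], [-0.29, 1.99], [-1.47, 1.44], [0.14, 2.54], [-1.03, 4.17], [0.13, 1.85], [-2.86, 2.86]. Speed limits (rad/s): [2.39, 2.39, 3.01, 3.01, 3.14, 3.14, 3.14].

## Interface

Orientations are given as a unit quaternion [w, x, y, z].
In Python, from bench import * gives the robot as it stands.
- The arm moves only by the tool arm_command, never from a script. Its argument "motion" is a list of rows, each an object of numbers: "dx", "dy", "dz": the shift along the world's x, y, z in units of 80 cm (1.0 is 80 cm); "ax", "ay", "az": the turn, a rotation vector about the world's x, y, z in units of pi/2 rad (1.0 is pi/2 rad). A call has 1 to 8 rows; each row is the pose to reach, as a shift and turn from the pose commanded when the call began; what a row does not reach only later rows make up. A row lasts 1/8 s, in which the tool goes at most 62.5 mm and 10.7 degrees, less where a joint would pass 70% of its speed; a pose out of reach is approached as far as the arm can. A call with a number of a shift or a turn outside -1 to 1 is refused whole. A call with a gripper value outside its range is refused whole. "hand" is the closure, from -1 (fully open) to 1 (shut), set as the call begins (left out, the last holds). The fingers move at their own pace and stop on an object; "force" is the grip in N (left out, the last holds). Time passes only in rows, so rows that repeat a pose let the fingers close. It gives the time, the measured TCP pose, the force, the opening and the grip force at its end, in the units of the state.
- sense(): the state, without advancing time (a new reading comes with each control period).
- get_image(name): name is "side" or "top" or "wrist"; returns a dict with "pixels" (384x512x3 uint8, blue, green, red), "z_map" (384x512 float32, m along the optical axis (not along the pixel's ray), 0 where there is no reading), "fovy" (degrees; the focal length in pixels is half the picture's height over the tangent of half this angle, whatever the lens; pixels are square), "cx", "cy" (the principal point, pixels), "dist_coeffs" ([k1, k2, p1, p2, k3] as OpenCV has them; the pictures are not rectified), "camera_from_world" (4x4, takes a point from world to camera coordinates). Camera axes: x right, y down, z forward; pixel columns grow to the right and rows downward; lengths in m; the calibration is good to about 2 mm. A picture is of the moment at which its call begins.
- hand_in(): hands the job in; it is judged then, once.
Trained networks look in the newest picture that a camera, given by its name, has taken for a name from the list of things; names that differ only in an ending like _2 or _b are one class to them, and where a whole thing is asked for, a point or a joint stands for the part that bears it (a point fixed in the world has none). Each returns a list of dicts, best first, with "p" (0 to 1); they miss things now and then, are a little off and sometimes report something else, mostly with a low value. They report only what shows in the picture. A call takes as long as a camera call.
- recognise(camera, query): "at" ([x, y, z] in m, in world coordinates, good to about 4 mm: the middle of the surface that is visible of it).
- silhouettes(camera, query): "region" (384x512 bool, what is visible of it).
- pinpoint(camera, query): "at" ([x, y, z] in m, in world coordinates, good to about 4 mm: a listed point, or the origin of a listed thing).
The state is a dict: "time_s": time; "joints": joint angles; "qvel": joint speeds; "tau": joint torques, N m; "eef_pos": TCP position; "eef_rot": TCP orientation; "ft_force": force on the tool from outside, world axes, zero at the start; "wrist_torque": the same for the moment, N m; "finger_gap": opening from 0.0 (shut) to 1.0 (fully open); "finger_force": force on a finger pad.
Only numpy, scipy, OpenCV 4.12 (cv2) and the standard library are available. Lean on these libraries where they do the work, as an engineer would, in place of code of your own. Each camera call takes 0.05 s, during which the arm holds its last target. There are 200 camera calls.

## Task

Take the yellow scraper block by its black handle, reach in under the UV lamp at the end of the white plate away from the orange catch tray, rest the block lightly on the plate behind the loose green chips and push it gently in until its nose feels the blue stop bar. Then, keeping it lightly pressed on the plate, wipe all four chips along the plate and off its end into the catch tray, without touching chips with the fingers, bumping the lamp, pressing hard, or shifting the things standing around. Finally stand the scraper upright on its black mat again and let go.

Things in the scene. Friction and masses are not known exactly. Their poses are not given: they have to be found in the camera images.
- stand: grey base of the UV viewing stand, fixed for the run; origin on the bench under the plate's centre. x points from the open front (robot side) to the back, y along the plate, z up. Two aluminium posts (at x +93 to +107, y +-80) carry the lamp. The top of the plate is 70 above the origin.
- plate: white ceramic plate on the stand, 130 (x) x 230 (y) x 12 thick; origin at the centre of its underside, so the upper face is at z +12. Axes as the stand. Open at the front and at both ends (y +-115); the ends overhang what stands there by 15. It sits on springs: sinks 1 mm per 2 N, 8 mm at most. The chips lie within 65 of the middle in y, so each end is free.
- lamp: black UV lamp box over the back of the plate, grey button on one end; origin at stand x 0, y 0, z 170, level with its underside. It spans x -8 to +110, y +-130, z 0 to 70: 100 clear above the plate, which it covers behind x -8. A gripper upright over the scraper's handle would strike it; one tilted 25 to 45 deg, its body leaning to the front, does not.
- stop_rail: rail along the back of the plate that carries the blue adjustable stop bar (230 long, 17 high); origin on the plate's upper face at the plate's back edge (stand x 65), middle of the plate. The bar's front face, which faces -x, is set anywhere from x 0 to x -10 of this origin; the setting is not measured and must be felt; the bar gives 1 mm per 2.5 N.
- scraper: yellow scraper block 120 (x) x 28 (y) x 25 (z) with a black upright handle on top, 36 (x) x 24 (y), from z 25 to z 80, centred at x -30. Origin at the centre of the block's underside. The nose is the end face at x +60. 200 g. Starts standing on its mat, nose roughly away from the robot.
- mat: flat black rubber mat, 170 (x) x 90 (y) x 4 thick, fixed; origin at the centre of its underside. The scraper stands on it at the start and belongs there in the end.
- catch_tray: orange open tray, fixed, 150 (x) x 120 (y) x 45 high, walls 4, at one end of the plate (either end); origin at the centre of its underside, axes as the stand. Its rim is 25 below the plate's upper face and it reaches 15 under the plate's end.
- tweezers_case: black steel tweezers case, 150 (x) x 50 (y) x 22, loose, lies at the other end of the plate; origin at the centre of its underside
- rock_tray: cardboard tray 140 x 110 x 30 high, fixed, origin at the centre of its underside; holds the willemite stone
- willemite: glowing green willemite stone, about 75 x 60 x 60, loose, in the cardboard tray; origin at the centre of its underside
- calcite: cream calcite rhomb, 74 x 50 x 32, loose; origin at the centre of its underside
- cup: clear glass cup, 72 across, 90 high, loose; origin at the centre of its underside
- spare_bulb: violet bulb with brass bayonet fitting in a 70 x 70 foot, 110 high, loose; origin at the centre of its underside
- jar: amber glass jar, 64 across, 100 high, loose; origin at the centre of its underside
- chip1: loose green stone chip, about 30 x 20 x 9, 22 g, lying on the plate; origin at the centre of its underside
- chip2: loose green stone chip, about 28 x 22 x 9, 22 g, lying on the plate; origin at the centre of its underside
- chip3: loose green stone chip, about 26 x 22 x 9, 22 g, lying on the plate; origin at the centre of its underside
- chip4: loose green stone chip, about 30 x 19 x 9, 22 g, lying on the plate; origin at the centre of its underside

How it is judged:
By the outcome, as a careful person would: the job done as asked, in the order asked, and still so for the second after the job is handed in, with the robot touching nothing.
It also fails if it takes over 72 s, if anything falls off the work surface, if the arm or the gripper's body presses on something with over 40 N, if the wrist force passes 120 N, or if a joint passes its speed limit or range.

## Working session

There is one attempt and no reset: what is moved stays moved. The work goes in short steps, Python scripts to look and compute and a tool call to move; the robot and the scene stay as the last step left them, time stands still between calls to the robot, and variables do not carry over. Pictures are saved under pics/ and viewed, at most 10 in all, crops included, and the job is handed in when it is done.

Besides the shell and the picture viewer there is one more tool, called after "Request:" by a JSON object that holds its "api" and its "payload". arm_command: Moves the arm, as the interface text tells. Shifts and turns lie within -1 to 1; 1 stands for 80 cm of shift or pi/2 rad of turn. Its arguments: {"type":"object","properties":{"motion":{"type":"array"},"hand":{"type":"number"},"force":{"type":"number"}},"required":["motion"]}

```bash
ls; mkdir -p pics
cat > h.py <<'E'
from bench import *
import numpy as np, cv2
from scipy.spatial.transform import Rotation as R
def K(im):
    f=192/np.tan(np.radians(im["fovy"]/2)); return np.array([[f,0,im["cx"]],[0,f,im["cy"]],[0,0,1.]])
def cloud(im):
    """world xyz per pixel (384x512x3), nan where no depth"""
    v,u=np.mgrid[0:384,0:512]; p=np.stack([u,v],-1).reshape(-1,1,2).astype(float)
    n=cv2.undistortPoints(p,K(im),np.array(im["dist_coeffs"]))[:,0]
    z=im["z_map"].reshape(-1).astype(float).copy(); z[z==0]=np.nan
    c=np.c_[n*z[:,None],z,np.ones(len(z))]
    return (c@np.linalg.inv(np.array(im["camera_from_world"])).T)[:,:3].reshape(384,512,3)
E
python3 - <<'E'
from h import *
s=sense(); print({k:np.round(v,3).tolist() for k,v in s.items()})
for c in("side","top"):
    im=get_image(c); cv2.imwrite(f"pics/{c}0.png",im["pixels"])
    print(c,np.round(np.linalg.inv(np.array(im["camera_from_world"])),3).tolist(),im["fovy"],im["dist_coeffs"])
    for n in "stand plate lamp stop_rail scraper mat catch_tray tweezers_case chip1 jar cup spare_bulb calcite rock_tray willemite".split():
        print(n,[(np.round(d["at"],3).tolist(),round(d["p"],2)) for d in pinpoint(c,n)[:5]])
E
```

```text
pics
{'time_s': 0.0, 'joints': [-1.282, 0.412, -0.013, 1.597, 0.006, 1.134, -0.082], 'qvel': [-0.0, 0.0, 0.0, -0.0, -0.001, 0.0, 0.001], 'tau': [0.001, -60.062, 0.683, -29.941, 0.014, 0.011, 0.0], 'eef_pos': [0.218, 0.585, 0.244], 'eef_rot': [-0.0, 0.177, 0.984, -0.001], 'ft_force': [-0.439, 0.756, 0.132], 'wrist_torque': [-0.01, -0.007, -0.039], 'finger_force': 0.0, 'finger_gap': 1.001}
side [[0.919, -0.189, 0.345, 0.155], [-0.393, -0.494, 0.775, -0.884], [0.024, -0.848, -0.529, 0.717], [0.0, 0.0, 0.0, 1.0]] 49.839852972428616 [-0.11120647  0.          0.          0.          0.        ]
stand [([0.688, -0.005, -0.001], 0.85)]
plate [([0.689, -0.003, 0.056], 0.58), ([0.477, 0.363, -0.002], 0.57), ([0.485, 0.367, 0.008], 0.34)]
lamp [([0.69, -0.003, 0.172], 0.61)]
stop_rail [([0.756, 0.004, 0.072], 0.57)]
scraper [([0.515, -0.388, 0.005], 0.73), ([0.378, -0.198, 0.0], 0.18)]
mat [([0.508, -0.388, 0.002], 0.85)]
catch_tray [([0.673, 0.158, -0.004], 0.73)]
tweezers_case [([0.706, -0.169, 0.001], 0.73), ([0.666, -0.044, 0.074], 0.42)]
chip1 [([0.666, -0.043, 0.076], 0.49), ([0.662, 0.02
[... 637 characters left out ...]
.002, 0.059], 0.77)]
lamp [([0.69, -0.001, 0.169], 0.7), ([0.507, -0.388, -0.001], 0.55), ([0.702, -0.161, -0.0], 0.24)]
stop_rail [([0.709, 0.032, 0.07], 0.63)]
scraper [([0.509, -0.391, 0.006], 0.87)]
mat [([0.507, -0.388, 0.0], 0.58)]
catch_tray [([0.676, 0.156, -0.002], 0.8)]
tweezers_case []
chip1 [([0.704, 0.029, 0.069], 0.56), ([0.656, 0.016, 0.072], 0.54), ([0.664, -0.047, 0.066], 0.43), ([0.717, -0.044, 0.071], 0.42)]
jar [([0.677, 0.37, -0.0], 0.74), ([0.663, -0.046, 0.066], 0.53)]
cup [([0.383, 0.2, 0.002], 0.94)]
spare_bulb [([0.668, -0.37, -0.002], 0.85), ([0.704, -0.16, 0.001], 0.4)]
calcite [([0.382, -0.194, -0.001], 0.97), ([0.676, 0.16, 0.0], 0.55)]
rock_tray []
willemite []
```

View pics/side0.png

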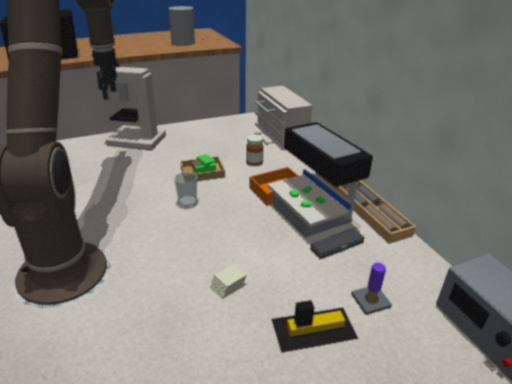

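View pics/top0.png

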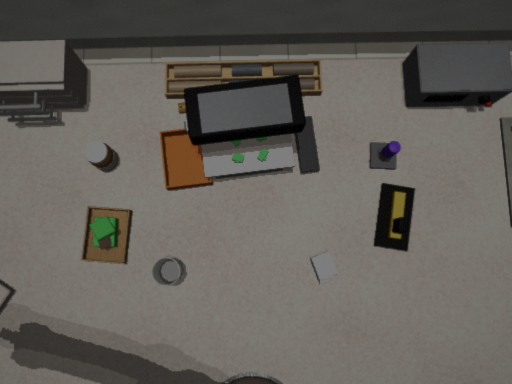

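Side view: the scraper stands at about (315,322) and the plate with its four chips at (306,198). The orange tray is at +y (275,185), and the tweezers case is at the near end (337,243). Next I measure the yaws.

Run:
```python
from h import *
def rect(p):
    (c,wh,a)=cv2.minAreaRect(p[:,:2].astype(np.float32)); return np.round(c,4),np.round(wh,4),round(a,1)
for c in("side","top"):
    im=get_image(c); X=cloud(im); 
    def sil(n):
        r=silhouettes(c,n); 
        return X[r[0]["region"]] if r else np.zeros((0,3))
    P=sil("scraper"); P=P[~np.isnan(P[:,0])]
    print(c,"scraper z pct",np.round(np.percentile(P[:,2],[1,10,30,50,70,90,99]),4))
    b=P[(P[:,2]>.022)&(P[:,2]<.036)]; h=P[(P[:,2]>.078)]
    print(" block",len(b),rect(b),np.median(b[:,2])); print(" handle",len(h),rect(h),np.median(h[:,2]))
    for n,lo,hi in (("mat",-.005,.01),("plate",.06,.078),("lamp",.22,.26),("catch_tray",.038,.055),("tweezers_case",.012,.03),("stop_rail",.075,.1)):
        Q=sil(n); Q=Q[~np.isnan(Q[:,0])]; q=Q[(Q[:,2]>lo)&(Q[:,2]<hi)]
        if len(q)>10: print(" ",n,len(q),rect(q),"z",np.round(np.median(q[:,2]),4))
    hsv=cv2.cvtColor(im["pixels"],cv2.COLOR_BGR2HSV)
    g=(cv2.inRange(hsv,(45,100,60),(75,255,255))>0)&(X[...,0]>.6)&(abs(X[...,1])<.13)
    n,l,st,ce=cv2.connectedComponentsWithStats(g.astype(np.uint8))
    for i in range(1,n):
        if st[i,4]>5: q=X[l==i]; print("  chip",st[i,4],np.round(np.nanmean(q,0),3),np.round(np.nanmin(q,0),3),np.round(np.nanmax(q,0),3))
```

```text
side scraper z pct [0.0038 0.0115 0.0261 0.029  0.0412 0.082  0.0854]
 block 573 (array([ 0.5084, -0.3899]), array([0.0324, 0.1196]), 80.7) 0.02859019805585561
 handle 159 (array([ 0.4781, -0.3866]), array([0.0226, 0.0348]), 79.7) 0.08327594127282234
  mat 1488 (array([ 0.5071, -0.3905]), array([0.0922, 0.173 ]), 78.9) z 0.0042
  lamp 2172 (array([ 0.7373, -0.0024]), array([0.122 , 0.2597]), 6.1) z 0.2411
  stop_rail 385 (array([0.7608, 0.0017]), array([0.031 , 0.2313]), 6.7) z 0.0839
  chip 40 [0.703 0.023 0.078] [0.69  0.011 0.072] [0.718 0.037 0.081]
  chip 41 [0.658 0.019 0.077] [0.647 0.004 0.067] [0.675 0.05  0.081]
  chip 44 [ 0.712 -0.043  0.077] [ 0.701 -0.055  0.071] [ 0.723 -0.027  0.08 ]
  chip 50 [ 0.664 -0.044  0.077] [ 0.649 -0.058  0.068] [ 0.683 -0.022  0.082]
top scraper z pct [0.002  0.0125 0.0268 0.0297 0.0404 0.0839 0.0873]
 block 388 (array([ 0.5072, -0.3923]), array([0.0303, 0.1199]), 80.1) 0.028873880673303987
 handle 146 (array([ 0.478 , -0.3867]), array([0.0246, 0.0364]), 81.8) 0.08404597275755454
  mat 1393 (array([ 0.5061, -0.3925]), array([0.093 , 0.1742]), 78.6) z 0.0041
  plate 2672 (array([ 0.6651, -0.0072]), array([0.0864, 0.2295]), 6.0) z 0.0697
  lamp 6190 (array([0.7379, 0.0068]), array([0.1202, 0.2745]), 6.0) z 0.2415
  catch_tray 211 (array([0.6711, 0.1543]), array([0.1502, 0.1194]), 5.8) z 0.0444
  tweezers_case 894 (array([ 0.7031, -0.1651]), array([0.1501, 0.0522]), 5.6) z 0.0222
  chip 11 [ 0.707 -0.044  0.079] [ 0.706 -0.055  0.076] [ 0.709 -0.032  0.081]
  chip 23 [0.697 0.021 0.079] [0.692 0.013 0.073] [0.701 0.029 0.083]
  chip 75 [ 0.664 -0.045  0.079] [ 0.65  -0.057  0.074] [ 0.678 -0.033  0.083]
  chip 79 [0.658 0.018 0.078] [0.649 0.004 0.073] [0.67  0.032 0.084]
```

```bash
cat >> h.py <<'E'
PHI=np.radians(5.9); O=np.array([.6875,-.004,0]); PSI=np.radians(-9.6); T=np.radians(40)
def G(psi,t=T):
    y=np.array([-np.sin(psi),np.cos(psi),0]); z=np.array([np.sin(t)*np.cos(psi),np.sin(t)*np.sin(psi),-np.cos(t)])
    return R.from_matrix(np.c_[np.cross(y,z),y,z])
def S(x,y,z): return O+R.from_rotvec([0,0,PHI]).apply([x,y,z])   # stand mm-> world (m)
def go(pos,rot=None,s=None):
    """units of shift and turn from the measured pose"""
    s=s or sense(); q=s["eef_rot"]; R0=R.from_quat([q[1],q[2],q[3],q[0]])
    w=((rot*R0.inv()).as_rotvec()/(np.pi/2)) if rot is not None else np.zeros(3)
    return np.round((np.array(pos)-s["eef_pos"])/.8,4).tolist(),np.round(w,4).tolist()
E
python3 - <<'E'
from h import *
s=sense();print(s["time_s"],s["eef_pos"])
for p in [(.42,.40,.26),(.50,.1,.26),(.47,-.2,.26),(.418,-.376,.133),(.481,-.387,.056)]: print(p,go(p,G(PSI),s))
E
```

```text
2.4 [0.21831896 0.58563967 0.24531405]
(0.42, 0.4, 0.26) ([0.2521, -0.232, 0.0184], [-0.1154, -0.4299, 0.1155])
(0.5, 0.1, 0.26) ([0.3521, -0.607, 0.0184], [-0.1154, -0.4299, 0.1155])
(0.47, -0.2, 0.26) ([0.3146, -0.982, 0.0184], [-0.1154, -0.4299, 0.1155])
(0.418, -0.376, 0.133) ([0.2496, -1.202, -0.1404], [-0.1154, -0.4299, 0.1155])
(0.481, -0.387, 0.056) ([0.3284, -1.2158, -0.2366], [-0.1154, -0.4299, 0.1155])
```

Request:
{"api": "arm_command", "payload": {"motion": [{"dx": 0.055, "dy": -0.05, "dz": 0.01}, {"dx": 0.11, "dy": -0.1, "dz": 0.015}, {"dx": 0.165, "dy": -0.15, "dz": 0.018}, {"dx": 0.215, "dy": -0.205, "dz": 0.018}, {"dx": 0.255, "dy": -0.265, "dz": 0.018}, {"dx": 0.285, "dy": -0.33, "dz": 0.018}, {"dx": 0.31, "dy": -0.4, "dz": 0.018}, {"dx": 0.33, "dy": -0.47, "dz": 0.018}], "hand": -1, "force": 60}}

```text
$.motion[0]: bad value
```

Request:
{"api": "arm_command", "payload": {"motion": [{"dx": 0.01, "dy": -0.07}, {"dx": 0.01, "dy": -0.14}, {"dx": 0.01, "dy": -0.21}, {"dx": 0, "dy": -0.28}, {"dx": -0.01, "dy": -0.35}, {"dx": -0.02, "dy": -0.42}, {"dx": -0.03, "dy": -0.49}, {"dx": -0.04, "dy": -0.55}]}}

```text
$.motion[0]: bad value
```

Run:
```python
from h import *
s=sense();print(s["time_s"],s["eef_pos"],s["eef_rot"],s["joints"])
for p in [(.418,-.376,.133),(.481,-.387,.056)]: print(p,go(p,G(PSI),s))
```

```text
2.4 [0.21831896 0.58563967 0.24531405] [3.17829618e-06 1.77438998e-01 9.84131801e-01 2.95575229e-05] [-1.28217897  0.41108116 -0.0127075   1.59618816  0.00560374  1.13429947
 -0.08216745]
(0.418, -0.376, 0.133) ([0.2496, -1.202, -0.1404], [-0.1154, -0.4299, 0.1155])
(0.481, -0.387, 0.056) ([0.3284, -1.2158, -0.2366], [-0.1154, -0.4299, 0.1155])
```

Every row probably needs all six keys.

Request:
{"api": "arm_command", "payload": {"motion": [{"dx": 0.055, "dy": -0.05, "dz": 0.01, "ax": 0, "ay": 0, "az": 0}, {"dx": 0.11, "dy": -0.1, "dz": 0.015, "ax": 0, "ay": 0, "az": 0}, {"dx": 0.165, "dy": -0.15, "dz": 0.018, "ax": 0, "ay": 0, "az": 0}, {"dx": 0.215, "dy": -0.205, "dz": 0.018, "ax": 0, "ay": 0, "az": 0}, {"dx": 0.255, "dy": -0.265, "dz": 0.018, "ax": 0, "ay": 0, "az": 0}, {"dx": 0.285, "dy": -0.33, "dz": 0.018, "ax": 0, "ay": 0, "az": 0}, {"dx": 0.31, "dy": -0.4, "dz": 0.018, "ax": 0, "ay": 0, "az": 0}, {"dx": 0.33, "dy": -0.47, "dz": 0.018, "ax": 0, "ay": 0, "az": 0}], "hand": -1, "force": 60}}

```text
time_s: 3.4
eef_pos: [0.483, 0.2077, 0.2599]
eef_rot: [0.0, 0.178, 0.984, 0.0]
ft_force: [1.1, -0.9, 0.8]
finger_gap: 1.0
finger_force: 0.0
```

Request:
{"api": "arm_command", "payload": {"motion": [{"dx": 0.01, "dy": -0.07, "dz": 0, "ax": 0, "ay": 0, "az": 0}, {"dx": 0.01, "dy": -0.14, "dz": 0, "ax": 0, "ay": 0, "az": 0}, {"dx": 0.01, "dy": -0.21, "dz": 0, "ax": 0, "ay": 0, "az": 0}, {"dx": 0, "dy": -0.28, "dz": 0, "ax": 0, "ay": 0, "az": 0}, {"dx": -0.01, "dy": -0.35, "dz": 0, "ax": -0.015, "ay": -0.06, "az": 0.015}, {"dx": -0.02, "dy": -0.42, "dz": 0, "ax": -0.03, "ay": -0.12, "az": 0.03}, {"dx": -0.03, "dy": -0.49, "dz": 0, "ax": -0.05, "ay": -0.19, "az": 0.05}, {"dx": -0.045, "dy": -0.56, "dz": 0, "ax": -0.07, "ay": -0.26, "az": 0.07}]}}

```text
time_s: 4.4
eef_pos: [0.4466, -0.2383, 0.2605]
eef_rot: [0.21, 0.119, 0.97, -0.018]
ft_force: [1.3, 0.7, -0.5]
finger_gap: 1.002
finger_force: 0.0
```

Run:
```python
from h import *
s=sense();print(s["time_s"],s["eef_pos"],s["joints"])
for p in [(.418,-.376,.133),(.481,-.387,.056)]: print(p,go(p,G(PSI),s))
```

```text
4.4 [ 0.4465578  -0.23832767  0.26051727] [-0.098516   -0.04693484  0.55608531  2.19449999 -0.14465424  0.58007822
  1.89281777]
(0.418, -0.376, 0.133) ([-0.0357, -0.1721, -0.1594], [-0.045, -0.1689, 0.0455])
(0.481, -0.387, 0.056) ([0.0431, -0.1858, -0.2556], [-0.045, -0.1689, 0.0455])
```

Request:
{"api": "arm_command", "payload": {"motion": [{"dx": -0.007, "dy": -0.05, "dz": -0.01, "ax": -0.01, "ay": -0.04, "az": 0.01}, {"dx": -0.014, "dy": -0.1, "dz": -0.03, "ax": -0.02, "ay": -0.08, "az": 0.02}, {"dx": -0.025, "dy": -0.145, "dz": -0.07, "ax": -0.032, "ay": -0.12, "az": 0.032}, {"dx": -0.032, "dy": -0.165, "dz": -0.12, "ax": -0.045, "ay": -0.169, "az": 0.045}, {"dx": -0.036, "dy": -0.172, "dz": -0.159, "ax": -0.045, "ay": -0.169, "az": 0.045}, {"dx": -0.036, "dy": -0.172, "dz": -0.159, "ax": -0.045, "ay": -0.169, "az": 0.045}]}}

```text
time_s: 5.15
eef_pos: [0.4751, -0.2867, 0.2029]
eef_rot: [0.314, 0.119, 0.941, -0.039]
ft_force: [1.4, 0.8, 0.9]
finger_gap: 1.004
finger_force: 0.0
```

Run:
```python
from h import *
s=sense();print(s["time_s"],s["eef_pos"],s["joints"])
for p in [(.418,-.376,.133),(.481,-.387,.056)]: print(p,go(p,G(PSI),s))
im=get_image("wrist"); cv2.imwrite("pics/w1.png",im["pixels"])
X=cloud(im); r=silhouettes("wrist","scraper")
P=X[r[0]["region"]]; P=P[~np.isnan(P[:,0])]
for lo,hi in((.022,.036),(.076,.095)):
    q=P[(P[:,2]>lo)&(P[:,2]<hi)]
    if len(q)>20: print(len(q),cv2.minAreaRect(q[:,:2].astype(np.float32)),np.median(q[:,2]))
```

```text
5.15 [ 0.47509412 -0.28673391  0.20292544] [ 0.71866437  0.13178845 -0.1586113   2.29213053 -1.0335591   0.1961244
  2.85868399]
(0.418, -0.376, 0.133) ([-0.0714, -0.1116, -0.0874], [-0.0078, -0.0338, 0.0531])
(0.481, -0.387, 0.056) ([0.0074, -0.1253, -0.1837], [-0.0078, -0.0338, 0.0531])
2208 ((0.508234441280365, -0.3897955119609833), (0.029329612851142883, 0.12100370973348618), 80.0941390991211) 0.028891655120606236
1295 ((0.4781258702278137, -0.38386422395706177), (0.02325456403195858, 0.03656649589538574), 81.2898941040039) 0.08357199012826028
```

View pics/w1.png

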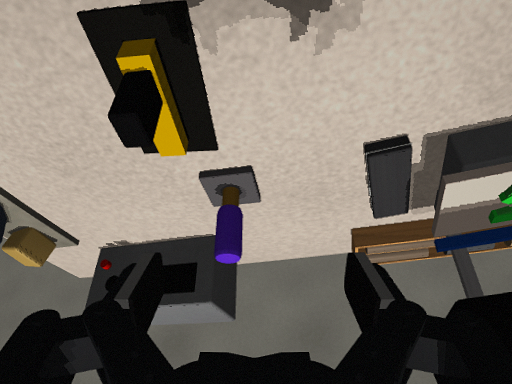

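Wrist view: the scraper shows at (150,100), and its measured pose matches the other views. However, joints 5 and 7 have run into their limits, so I'll identify the kinematics and choose a better tilt and posture.

```bash
cat > kin.py <<'E'
from h import *
from scipy.optimize import least_squares
import itertools
LO=np.array([-2.95,-.29,-1.47,.14,-1.03,.13,-2.86]); HI=np.array([2.95,1.99,1.44,2.54,4.17,1.85,2.86])
def fk(q,p,sg):
    d1,a1,d3,a2,a3,d5,a4,d7,b=p
    Rr=R.identity(); x=np.zeros(3)
    for ax,ang,t in (("z",sg[0]*q[0],(a1,0,d1)),("y",q[1],(a2,0,d3)),("z",sg[1]*q[2],(0,0,0)),("y",q[3],(a3,0,d5)),("z",sg[2]*q[4],(0,0,0)),("y",q[5],(a4,0,d7)),("z",sg[3]*q[6]+b,(0,0,0))):
        Rr=Rr*R.from_euler(ax,ang); x=x+Rr.apply(t)
    return x,Rr
D=[([-1.28217897,0.41108116,-0.0127075,1.59618816,0.00560374,1.13429947,-0.08216745],[.21831896,.58563967,.24531405],[0,.177439,.984132,0]),
([-0.098516,-0.04693484,0.55608531,2.19449999,-0.14465424,0.58007822,1.89281777],[.4465578,-.23832767,.26051727],[.21,.119,.97,-.018]),
([0.71866437,0.13178845,-0.1586113,2.29213053,-1.0335591,0.1961244,2.85868399],[.47509412,-.28673391,.20292544],[.314,.119,.941,-.039])]
def res(p,sg,D=D):
    o=[]
    for q,x,w in D:
        f,Rr=fk(q,p,sg); o+=list(f-np.array(x)); o+=list((Rr*R.from_quat([w[1],w[2],w[3],w[0]]).inv()).as_rotvec()*.3)
    return np.array(o)
E
python3 - <<'E'
from kin import *
out=[]
for sg in itertools.product((1,-1),repeat=4):
  for b in(0,np.pi/2,np.pi,-np.pi/2):
    r=least_squares(res,[.35,0,.35,0,0,.35,0,.25,b],args=(sg,)); out.append((r.cost,sg,np.round(r.x,4)))
out.sort(key=lambda t:t[0])
for o in out[:4]: print(o)
s=sense(); print(s["time_s"])
E
```

```text
(np.float64(0.0011981723709811399), (-1, -1, -1, -1), array([ 0.2199,  0.0071,  0.5371, -0.0729, -0.0449,  0.4153, -0.073 ,
        0.361 ,  1.5706]))
(np.float64(0.0011981723709811407), (-1, -1, -1, -1), array([ 0.2199,  0.0071,  0.5371, -0.0729, -0.0449,  0.4153, -0.073 ,
        0.361 ,  1.5706]))
(np.float64(0.0011981723709811435), (-1, -1, -1, -1), array([ 0.2199,  0.0071,  0.5371, -0.0729, -0.0449,  0.4153, -0.073 ,
        0.361 ,  1.5706]))
(np.float64(0.0011981723709811579), (-1, -1, -1, -1), array([ 0.2199,  0.0071,  0.5371, -0.0729, -0.0449,  0.4153, -0.073 ,
        0.361 ,  1.5706]))
5.25
```

Run:
```python
from kin import *
sg=(-1,)*4
r=least_squares(res,[.35,0,.35,0,0,.35,0,.25,1.57],args=(sg,)); print(np.round(r.fun.reshape(-1,6),4))
def fk2(q,p):
    d1,d3,d5,d7,*l=p; l=np.array(l).reshape(4,2)
    Rr=R.identity(); x=np.zeros(3)
    for ax,ang,t in (("z",-q[0],(*l[0],d1)),("y",q[1],(*l[1],d3)),("z",-q[2],(0,0,0)),("y",q[3],(*l[2],d5)),("z",-q[4],(0,0,0)),("y",q[5],(*l[3],d7))):
        Rr=Rr*R.from_euler(ax,ang); x=x+Rr.apply(t)
    return x
f=lambda p: np.r_[np.concatenate([fk2(q,p)-np.array(x) for q,x,w in D]),.01*np.array(p[4:])]
r=least_squares(f,[.35,.35,.35,.25]+[0]*8); print(np.round(r.x,3),np.round(r.fun[:9],4))
```

```text
[[-0.047   0.0135  0.0002  0.     -0.      0.    ]
 [-0.0008  0.0012  0.0002  0.0001  0.0002 -0.0002]
 [ 0.0006 -0.001  -0.0004 -0.0001  0.0001  0.0001]]
[ 0.282  0.536  0.448  0.341  0.004 -0.014 -0.004 -0.014 -0.001 -0.017
 -0.003 -0.004] [-0.  0. -0.  0.  0.  0.  0.  0. -0.]
```

```bash
cat >> kin.py <<'E'
P2=np.array([.282,.536,.448,.341,.004,-.014,-.004,-.014,-.001,-.017,-.003,-.004])
def fk2(q,p=P2):
    d1,d3,d5,d7,*l=p; l=np.array(l).reshape(4,2)
    Rr=R.identity(); x=np.zeros(3)
    for ax,ang,t in (("z",-q[0],(*l[0],d1)),("y",q[1],(*l[1],d3)),("z",-q[2],(0,0,0)),("y",q[3],(*l[2],d5)),("z",-q[4],(0,0,0)),("y",q[5],(*l[3],d7)),("z",-q[6]+np.pi/2,(0,0,0))):
        Rr=Rr*R.from_euler(ax,ang); x=x+Rr.apply(t)
    return x,Rr
M=np.array([.2,.12,.15,.15,.15,.15,.15])
def ik(pos,rot,seed,w=.003):
    def f(q):
        x,r=fk2(q); return np.r_[(x-pos)*5,(rot*r.inv()).as_rotvec(),w*(q-seed)]
    s=np.clip(seed,LO+.01,HI-.01)
    r=least_squares(f,s,bounds=(LO,HI)); return r.x,np.abs(r.fun[:6]).max(),np.min(np.r_[r.x-LO,HI-r.x])
E
python3 - <<'E'
from kin import *
rng=np.random.default_rng(0)
for t in(25,30,35,40):
  for flip in(0,1):
    for nm,pos,psi in(("pre",(.418,-.376,.133),PSI),("grasp",(.481,-.387,.056),PSI),("in",S(-.03,-.09,.126),PHI),("out",S(-.03,.112,.126),PHI)):
      rot=G(psi,np.radians(t))*R.from_euler("z",np.pi*flip); best=None
      for k in range(25):
        q,e,m=ik(np.array(pos),rot,rng.uniform(LO,HI)*.5+(LO+HI)/4*1,w=.01)
        q,e,m=ik(np.array(pos),rot,q,w=.0005)
        if e<.02 and (best is None or m>best[1]): best=(q,m)
      print(t,flip,nm,None if best is None else (np.round(best[0],2).tolist(),round(best[1],2)))
E
```

```text
25 0 pre ([1.71, 0.6, -1.17, 2.12, 0.78, 0.47, 1.47], np.float64(0.3))
25 0 grasp ([1.52, 0.83, -1.1, 2.05, 1.24, 0.51, 1.06], np.float64(0.37))
25 0 in ([0.85, 0.67, -1.0, 1.93, 1.01, 0.56, 0.94], np.float64(0.43))
25 0 out ([0.39, 0.57, -0.86, 1.99, 1.1, 0.57, 0.47], np.float64(0.44))
25 1 pre ([1.71, 0.61, -1.18, 2.12, 0.79, 0.47, -1.69], np.float64(0.29))
25 1 grasp ([1.39, 0.7, -0.88, 2.06, 1.0, 0.34, -1.91], np.float64(0.21))
25 1 in ([0.88, 0.7, -1.06, 1.93, 1.07, 0.6, -2.24], np.float64(0.41))
25 1 out ([0.25, 0.5, -0.67, 2.0, 0.96, 0.47, -2.57], np.float64(0.29))
30 0 pre ([1.78, 0.64, -1.22, 2.17, 0.93, 0.38, 1.36], np.float64(0.25))
30 0 grasp ([1.53, 0.79, -1.03, 2.11, 1.39, 0.35, 0.93], np.float64(0.22))
30 0 in ([0.91, 0.69, -1.05, 1.99, 1.24, 0.49, 0.75], np.float64(0.36))
30 0 out ([0.49, 0.62, -1.0, 2.05, 1.41, 0.6, 0.21], np.float64(0.47))
30 1 pre ([1.65, 0.51, -1.01, 2.18, 0.5, 0.26, -1.4], np.float64(0.13))
30 1 grasp ([1.43, 0.7, -0.87, 2.11, 1.27, 0.22, -2.14], np.float64(0.09))
30 1 in ([0.96, 0.75, -1.14, 1.99, 1.31, 0.56, -2.43], np.float64(0.33))
30 1 out (
[... 529 characters left out ...]
5, 2.06, 1.52, 0.42, -2.64], np.float64(0.22))
35 1 out ([-0.21, 0.4, -0.08, 2.16, 1.74, 0.13, 2.84], np.float64(0.0))
40 0 pre ([1.92, 0.77, -1.31, 2.27, 1.51, 0.28, 0.91], np.float64(0.15))
40 0 grasp ([1.68, 0.94, -1.15, 2.2, 2.02, 0.37, 0.46], np.float64(0.24))
40 0 in ([0.99, 0.73, -1.1, 2.12, 1.86, 0.42, 0.2], np.float64(0.29))
40 0 out ([0.54, 0.67, -1.06, 2.18, 1.91, 0.66, -0.24], np.float64(0.36))
40 1 pre ([1.62, 0.47, -0.85, 2.24, -1.03, 0.13, 0.18], np.float64(0.0))
40 1 grasp ([1.71, 0.99, -1.21, 2.19, 1.97, 0.42, -2.6], np.float64(0.26))
40 1 in ([1.12, 1.0, -1.41, 2.11, 1.83, 0.74, -2.74], np.float64(0.06))
40 1 out ([-0.9, 0.52, 0.79, 2.25, 3.98, 0.3, 0.46], np.float64(0.17))
```

```bash
cat >> kin.py <<'E'
def path(seed,pts,t):
    q=np.array(seed,float)
    for nm,pos,psi in pts:
        q,e,m=ik(np.array(pos),G(psi,np.radians(t)),q,w=.003); print(t,nm,np.round(q,2).tolist(),round(e,3),round(m,2))
E
python3 - <<'E'
from kin import *
for t in(25,28,31):
    path([.4,.2,.1,2.1,-.5,.4,2.2],[("pre",(.477,-.386,.16),PSI),("grasp",(.475,-.386,.056),PSI),("lift",(.477,-.386,.2),PSI),("mid",(.56,-.2,.2),PHI),("in",S(-.065,-.09,.15),PHI),("in",S(-.035,-.09,.126),PHI),("c",S(-.035,0,.126),PHI),("out",S(-.035,.112,.126),PHI)],t)
s=sense()
q=s["eef_rot"]; print(R.from_quat([q[1],q[2],q[3],q[0]]).as_matrix().round(3))
for t in (0,15,28): print(t,go((.45,-.2,.26),G(np.radians(-25 if t<20 else -9.6),np.radians(t)),s))
E
```

```text
25 pre [0.69, 0.33, 0.04, 2.04, -0.56, 0.46, 2.6] 0.0 0.26
25 grasp [0.89, 0.52, -0.2, 2.09, -0.65, 0.21, 2.75] 0.0 0.08
25 lift [0.77, 0.28, -0.05, 1.99, -0.42, 0.53, 2.45] 0.0 0.4
25 mid [0.5, 0.25, -0.15, 2.04, -0.33, 0.48, 2.3] 0.0 0.35
25 in [0.17, 0.36, -0.04, 2.02, -0.25, 0.34, 2.02] 0.0 0.21
25 in [0.15, 0.44, -0.04, 1.97, -0.25, 0.31, 2.01] 0.0 0.18
25 c [-0.12, 0.41, 0.09, 2.03, -0.21, 0.27, 1.81] 0.0 0.14
25 out [-0.49, 0.41, 0.27, 2.05, -0.16, 0.26, 1.55] 0.0 0.13
28 pre [0.78, 0.33, -0.04, 2.07, -0.66, 0.4, 2.7] 0.0 0.16
28 grasp [1.02, 0.54, -0.35, 2.12, -0.72, 0.13, 2.85] 0.0 0.0
28 lift [0.88, 0.28, -0.17, 2.02, -0.47, 0.47, 2.52] 0.0 0.34
28 mid [0.61, 0.24, -0.26, 2.08, -0.39, 0.42, 2.37] 0.0 0.29
28 in [0.22, 0.36, -0.1, 2.06, -0.31, 0.26, 2.09] 0.0 0.13
28 in [0.2, 0.43, -0.09, 2.01, -0.3, 0.23, 2.08] 0.0 0.1
28 c [-0.11, 0.4, 0.07, 2.07, -0.29, 0.19, 1.89] 0.0 0.06
28 out [-0.54, 0.41, 0.32, 2.09, -0.26, 0.18, 1.65] 0.0 0.05
31 pre [0.89, 0.33, -0.15, 2.09, -0.76, 0.35, 2.83] 0.0 0.03
31 grasp [1.11, 0.55, -0.43, 2.11, -0.69, 0.13, 2.86] 0.024 0.0
31 lift [1.01, 0.28, -0.29, 2.05, -0.53, 0.41, 2.6] 0.0 0.26
31 mid [0.73, 0.25, -0.38, 2.11, -0.46, 0.36, 2.45] 0.0 0.23
31 in [0.28, 0.35, -0.16, 2.1, -0.4, 0.18, 2.19] 0.0 0.05
31 in [0.25, 0.43, -0.15, 2.05, -0.4, 0.15, 2.19] 0.0 0.02
31 c [0.19, 0.42, -0.29, 2.1, 0.71, 0.13, 0.95] 0.0 0.0
31 out [-0.27, 0.39, -0.01, 2.12, 0.81, 0.13, 0.62] 0.0 0.0
[[-0.775  0.248  0.581]
 [ 0.2    0.969 -0.147]
 [-0.599  0.003 -0.801]]
0 ([-0.0312, 0.1084, 0.072], [0.1364, 0.386, -0.1136])
15 ([-0.0312, 0.1084, 0.072], [0.0802, 0.2288, -0.1165])
28 ([-0.0312, 0.1084, 0.072], [0.0187, 0.0959, 0.0529])
```

```bash
cat > sim.py <<'E'
from kin import *
def jac(q,h=1e-5):
    x0,r0=fk2(q); J=np.zeros((6,7))
    for i in range(7):
        d=q.copy(); d[i]+=h; x,r=fk2(d); J[:3,i]=(x-x0)/h; J[3:,i]=(r*r0.inv()).as_rotvec()/h
    return J
QA=np.array(D[0][0]); QB=np.array(D[1][0]); QC=np.array(D[2][0])
W=np.diag([1/.3]*3+[1]*3)
def run(q,rows,lam=.05,k=0.,qn=QA,n=10,cap=None):
    """rows: (shift units, turn units) from call start; returns joints at end (min-norm sim)"""
    q=q.copy(); x0,r0=fk2(q); px,pr=x0,R.identity()
    for d in rows:
        tx=x0+.8*np.array(d[:3]); tr=R.from_rotvec(np.array(d[3:])*np.pi/2)
        for i in range(n):
            x,r=fk2(q); f=(i+1)/n; gx=px+(tx-px)*f; gr=R.from_rotvec((tr*pr.inv()).as_rotvec()*f)*pr*r0
            e=W@np.r_[gx-x,(gr*r.inv()).as_rotvec()]; J=W@jac(q)
            free=np.ones(7,bool)
            for _ in range(3):
                Jf=J[:,free]; Jp=Jf.T@np.linalg.inv(Jf@Jf.T+lam**2*np.eye(6))
                dq=np.zeros(7); g=np.clip(k*(qn-q)[free],-.1,.1); dq[free]=Jp@e+g-Jp@(Jf@g)
                bad=((q+dq<LO)|(q+dq>HI))&free
                if not bad.any(): break
                free&=~bad
            q=np.clip(q+np.clip(dq,-.03,.03)if cap else q+dq,LO,HI)
        px,pr=tx,tr
    x,r=fk2(q); return q,np.linalg.norm(x-tx),(tr*r0*r.inv()).magnitude()
M1=[(.055,-.05,.01),(.11,-.1,.015),(.165,-.15,.018),(.215,-.205,.018),(.255,-.265,.018),(.285,-.33,.018),(.31,-.4,.018),(.33,-.47,.018)]
M1=[m+(0,0,0) for m in M1]
M2=[(.01,-.07,0,0,0,0),(.01,-.14,0,0,0,0),(.01,-.21,0,0,0,0),(0,-.28,0,0,0,0),(-.01,-.35,0,-.015,-.06,.015),(-.02,-.42,0,-.03,-.12,.03),(-.03,-.49,0,-.05,-.19,.05),(-.045,-.56,0,-.07,-.26,.07)]
M3=[(-.007,-.05,-.01,-.01,-.04,.01),(-.014,-.1,-.03,-.02,-.08,.02),(-.025,-.145,-.07,-.032,-.12,.032),(-.032,-.165,-.12,-.045,-.169,.045)]+[(-.036,-.172,-.159,-.045,-.169,.045)]*2
E
python3 - <<'E'
from sim import *
print("real B",QB.round(2)); print("real C",QC.round(2))
qmid=(LO+HI)/2
for lam in(.01,.05,.15):
  for k,qn,nm in((0,QA,"-"),(.01,QA,"A"),(.01,qmid,"mid"),(.05,QA,"A"),(.05,qmid,"mid")):
    q,*_=run(QA,M1,lam,k,qn); b,*eb=run(q,M2,lam,k,qn); c,*ec=run(QB,M3,lam,k,qn)
    print(lam,k,nm,b.round(2),np.round(eb,2),c.round(2),np.round(ec,2))
E
```

```text
real B [-0.1  -0.05  0.56  2.19 -0.14  0.58  1.89]
real C [ 0.72  0.13 -0.16  2.29 -1.03  0.2   2.86]
0.01 0 - [-0.11 -0.05  0.57  2.2  -0.14  0.58  1.89] [0. 0.] [ 1.68  0.49 -0.92  2.22 -0.55  0.14  2.85] [0.01 0.05]
0.01 0.01 A [-0.23 -0.06  0.68  2.2  -0.12  0.58  1.87] [0. 0.] [ 1.68  0.49 -0.92  2.22 -0.55  0.14  2.86] [0.01 0.05]
0.01 0.01 mid [ 0.45 -0.01  0.01  2.17 -0.19  0.58  1.92] [0. 0.] [ 1.68  0.49 -0.92  2.22 -0.55  0.14  2.86] [0.01 0.05]
0.01 0.05 A [-0.44 -0.09  0.88  2.21 -0.06  0.58  1.82] [0. 0.] [ 1.64  0.47 -0.89  2.22 -0.56  0.14  2.82] [0.01 0.06]
0.01 0.05 mid [ 0.46 -0.01 -0.    2.17 -0.19  0.58  1.92] [0. 0.] [ 1.63  0.46 -0.88  2.21 -0.5   0.15  2.75] [0.01 0.07]
0.05 0 - [-0.11 -0.05  0.57  2.2  -0.14  0.58  1.88] [0. 0.] [ 1.68  0.49 -0.92  2.22 -0.55  0.15  2.86] [0.01 0.05]
0.05 0.01 A [-0.23 -0.06  0.68  2.2  -0.12  0.58  1.87] [0. 0.] [ 1.67  0.49 -0.92  2.22 -0.55  0.15  2.86] [0.01 0.05]
0.05 0.01 mid [ 0.45 -0.01  0.01  2.17 -0.19  0.58  1.92] [0. 0.] [ 1.68  0.49 -0.92  2.22 -0.55  0.15  2.86] [0.01 0.05]
0.05 0.05 A [-0.44 -0.09  0.87  2.21 -0.05  0.58  1.81] [0. 0.] [ 1.68  0.49 -0.92  2.22 -0.53  0.14  2.84] [0.01 0.05]
0.05 0.05 mid [ 0.46 -0.01 -0.    2.17 -0.18  0.58  1.92] [0. 0.] [ 1.69  0.5  -0.94  2.22 -0.49  0.13  2.8 ] [0.01 0.05]
0.15 0 - [-0.12 -0.05  0.56  2.2  -0.13  0.58  1.87] [0. 0.] [ 1.68  0.49 -0.93  2.22 -0.54  0.14  2.85] [0.01 0.05]
0.15 0.01 A [-0.23 -0.06  0.67  2.2  -0.1   0.58  1.85] [0.   0.01] [ 1.67  0.49 -0.91  2.22 -0.55  0.15  2.85] [0.01 0.05]
0.15 0.01 mid [ 0.45 -0.01  0.    2.17 -0.17  0.58  1.9 ] [0.   0.01] [ 1.67  0.49 -0.92  2.21 -0.55  0.15  2.86] [0.01 0.05]
0.15 0.05 A [-0.45 -0.1   0.87  2.21 -0.01  0.58  1.76] [0.   0.01] [ 1.65  0.48 -0.9   2.21 -0.56  0.15  2.86] [0.01 0.05]
0.15 0.05 mid [ 0.45 -0.01 -0.01  2.17 -0.14  0.58  1.87] [0.   0.01] [ 1.85  0.66 -1.19  2.24  1.11  0.16  1.27] [0.   0.03]
```

```bash
cat > plan.py <<'E'
from sim import *
from multiprocessing import Pool
def seg(q,pos,rot,lam=.01,n=None):
    """min-norm straight-line move to a pose; returns joints, residual, worst margin on the way, max dq per row"""
    x0,r0=fk2(q); dv=(rot*r0.inv()).as_rotvec(); L=max(np.linalg.norm(pos-x0)/.05,np.linalg.norm(dv)/.14,1)
    N=int(np.ceil(L*3)); m=9; s=0; q=q.copy()
    for i in range(N):
        f=(i+1)/N; x,r=fk2(q); e=W@np.r_[x0+(pos-x0)*f-x,(R.from_rotvec(dv*f)*r0*r.inv()).as_rotvec()]; J=W@jac(q); free=np.ones(7,bool)
        for _ in range(3):
            Jf=J[:,free]; dq=np.zeros(7); dq[free]=Jf.T@np.linalg.solve(Jf@Jf.T+lam**2*np.eye(6),e)
            bad=((q+dq<LO)|(q+dq>HI))&free
            if not bad.any(): break
            free&=~bad
        s=max(s,np.abs(dq).max()*3); q=np.clip(q+dq,LO,HI); m=min(m,np.min(np.r_[q-LO,HI-q]))
    x,r=fk2(q); return q,np.linalg.norm(x-pos)+.2*(rot*r.inv()).magnitude(),m,s
def task(t):
    t=np.radians(t); g=G(PSI,t); gp=np.array([.475,-.386,.056]); I=G(PHI,t)
    up=np.array([0,0,.12])
    return [(gp+up,g),(gp,g),(gp+up,g),(S(-.1,-.15,.2),I),(S(-.07,-.09,.14),I),(S(-.035,-.09,.126),I),(S(-.035,.112,.126),I),(S(-.1,.112,.2),I),(S(-.12,-.15,.2),I),(gp+up,g),(gp,g)]
def cand(a):
    vias,t,q=a; m=9; s=0; ms=0
    for p,y,tl in vias:
        q,e,_,s1=seg(q,np.array(p),G(np.radians(y),np.radians(tl))); s=max(s,s1)
        if e>.01: return (-1,)
    for i,(p,r) in enumerate(task(t)):
        q,e,m1,s1=seg(q,p,r); m=min(m,m1); s=max(s,s1)
        if e>.004 or m<.04: return (-1,i)
    return (m,s,vias,t)
E
cat > srch.py <<'E'
from plan import *
rng=np.random.default_rng(1); q0=np.array(sense()["joints"])
C=[]
for k in range(360):
    v=[(rng.uniform((.42,-.35,.25),(.6,.4,.42)).round(2).tolist(),int(rng.uniform(-70,60)),int(rng.uniform(0,45))) for _ in range(rng.integers(1,4))]
    C.append((v,[28,32,36][k%3],q0))
with Pool() as p: r=[x for x in p.imap_unordered(cand,C) if x[0]>0]
r.sort(key=lambda x:-x[0]); print(len(r)); [print(x) for x in r[:10]]
E
nproc; time OMP_NUM_THREADS=1 timeout 400 python3 srch.py
```

```text
4
1
(np.float64(0.04083847531560819), np.float64(0.8230354790601537), [([0.47, 0.08, 0.33], -20, 38), ([0.5, 0.28, 0.32], -24, 7)], 32)
real	0m21.264s
user	1m20.929s
sys	0m0.235s
```

```bash
sed -i 's/range(360)/range(5000)/; s/(.42,-.35,.25),(.6,.4,.42)/(.42,-.4,.25),(.66,.45,.5)/; s/uniform(-70,60)/uniform(-110,80)/; s/uniform(0,45)/uniform(-15,50)/; s/integers(1,4)/integers(1,5)/; s/\[28,32,36\]/[27,30,34]/' srch.py; time OMP_NUM_THREADS=1 timeout 550 python3 srch.py
```

```text
20
(np.float64(0.1432470009587678), np.float64(0.9782329176812093), [([0.53, -0.17, 0.26], -57, 22), ([0.51, -0.36, 0.48], -75, 19), ([0.56, -0.37, 0.38], 50, 33), ([0.58, -0.24, 0.43], -64, 49)], 27)
(np.float64(0.14285948778642976), np.float64(2.0546533017491626), [([0.55, -0.14, 0.34], 25, 26), ([0.47, -0.08, 0.49], 31, 37), ([0.54, 0.22, 0.38], -86, 24), ([0.58, -0.08, 0.27], -57, 46)], 27)
(np.float64(0.10190385812225822), np.float64(0.4555754867229862), [([0.6, -0.06, 0.46], 65, 16), ([0.63, -0.4, 0.31], 52, 48), ([0.47, 0.08, 0.32], -102, 20)], 30)
(np.float64(0.0746871433470977), np.float64(0.6166227182743171), [([0.64, 0.13, 0.46], 8, 24), ([0.54, -0.38, 0.4], 61, 11), ([0.42, 0.31, 0.33], -65, 7), ([0.64, -0.0, 0.33], -21, -7)], 27)
(np.float64(0.07221306820986251), np.float64(5.304918477417697), [([0.47, 0.27, 0.27], -44, 49), ([0.49, -0.32, 0.42], -109, 49), ([0.51, -0.02, 0.33], -41, 1)], 30)
(np.float64(0.06377379472003183), np.float64(0.8058195084113589), [([0.43, 0.3, 0.3], -14, 33), ([0.58, -0.29, 0.37], -104, 6), ([0.57, -0.39, 0.31], -37, 6)], 27)
(np.float64(0.06346176687762412), np.float64(0.29709255397839285), [([0.43, -0.38, 0.34], 60, 10), ([0.61, -0.1, 0.47], -89, 39), ([0.58, -0.2, 0.42], -58, 29)], 27)
(np.float64(0.0632640645990371), np.float64(0.5168987801430253), [([0.63, -0.28, 0.46], 45, 45), ([0.52, 0.04, 0.32], -6, 25), ([0.58, -0.11, 0.45], -26, 11)], 27)
(np.float64(0.061985763403596295), np.float64(2.002306080730218), [([0.55, -0.17, 0.41], 52, 20), ([0.49, -0.0, 0.39], 21, 44), ([0.5, 0.08, 0.32], -103, 37), ([0.58, 0.18, 0.26], -103, 20)], 34)
(np.float64(0.06115220871373622), np.float64(0.7182537465095741), [([0.53, 0.39, 0.46], -31, 11), ([0.48, 0.03, 0.36], 34, 39), ([0.53, -0.23, 0.41], -87, 38)], 27)
real	8m8.700s
user	32m9.166s
sys	0m1.124s
```

```bash
cat > show.py <<'E'
from plan import *
def show(vias,t,q,tk=None):
    for p,y,tl in vias:
        q,e,m,s=seg(q,np.array(p),G(np.radians(y),np.radians(tl))); print(" via",p,y,tl,q.round(2),round(e,3),round(m,2),round(s,2))
    for p,r in (tk or task(t)):
        q,e,m,s=seg(q,p,r); print(" ",p.round(3),q.round(2),round(e,3),round(m,2),round(s,2))
E
python3 - <<'E'
from show import *
q=np.array(sense()["joints"])
for v,t in (([([.53,-.17,.26],-57,22),([.51,-.36,.48],-75,19),([.56,-.37,.38],50,33),([.58,-.24,.43],-64,49)],27),([([.6,-.06,.46],65,16),([.63,-.4,.31],52,48),([.47,.08,.32],-102,20)],30),([([.43,-.38,.34],60,10),([.61,-.1,.47],-89,39),([.58,-.2,.42],-58,29)],27)): print(t); show(v,t,q)
E
```

```text
27
 via [0.53, -0.17, 0.26] -57 22 [-0.37  0.15  0.45  2.01  0.34  0.8   0.43] 0.0 0.04 0.98
 via [0.51, -0.36, 0.48] -75 19 [-0.12  0.18  0.63  1.46  0.14  1.32  0.73] 0.0 0.39 0.12
 via [0.56, -0.37, 0.38] 50 33 [ 1.43  0.7  -1.17  1.3   0.09  1.34  2.85] 0.002 0.01 0.7
 via [0.58, -0.24, 0.43] -64 49 [ 0.85  0.21 -1.06  1.82  1.12  1.21 -0.16] 0.0 0.03 0.47
  [ 0.475 -0.386  0.176] [ 1.67  0.64 -1.26  2.01  0.81  0.57  1.41] 0.001 0.21 0.27
  [ 0.475 -0.386  0.056] [ 1.43  0.7  -0.89  2.09  1.1   0.29  1.15] 0.001 0.16 0.17
  [ 0.475 -0.386  0.176] [ 1.67  0.64 -1.26  2.01  0.8   0.57  1.41] 0.001 0.21 0.18
  [ 0.603 -0.163  0.2  ] [ 1.22  0.58 -1.25  1.98  0.83  0.6   1.22] 0.0 0.2 0.1
  [ 0.627 -0.101  0.14 ] [ 0.93  0.59 -1.03  2.03  1.01  0.47  0.93] 0.0 0.25 0.16
  [ 0.662 -0.097  0.126] [ 0.85  0.64 -0.97  1.97  1.05  0.49  0.9 ] 0.0 0.35 0.09
  [0.641 0.104 0.126] [ 0.41  0.56 -0.88  2.03  1.2   0.54  0.37] 0.0 0.35 0.13
  [0.577 0.097 0.2  ] [ 0.61  0.37 -1.08  2.1   0.93  0.57  0.58] 0.001 0.39 0.16
  [ 0.584 -0.166  0.2  ] [ 1.26  0.55 -1.26  2.02  0.78  0.57  1.26] 0.0 
[... 1850 characters left out ...]
  2.01  0.67  0.52  1.52] 0.001 0.14 0.2
  [ 0.603 -0.163  0.2  ] [ 1.17  0.53 -1.15  1.98  0.71  0.55  1.31] 0.0 0.29 0.1
  [ 0.627 -0.101  0.14 ] [ 0.86  0.53 -0.92  2.04  0.89  0.41  1.02] 0.0 0.28 0.17
  [ 0.662 -0.097  0.126] [ 0.78  0.59 -0.86  1.97  0.94  0.42  0.98] 0.0 0.28 0.09
  [0.641 0.104 0.126] [ 0.29  0.5  -0.71  2.04  1.1   0.45  0.44] 0.0 0.27 0.13
  [0.577 0.097 0.2  ] [ 0.49  0.31 -0.92  2.11  0.81  0.5   0.67] 0.001 0.33 0.17
  [ 0.584 -0.166  0.2  ] [ 1.19  0.47 -1.12  2.02  0.61  0.5   1.4 ] 0.0 0.32 0.16
  [ 0.475 -0.386  0.176] [ 1.59  0.54 -1.1   2.01  0.59  0.49  1.59] 0.0 0.34 0.1
  [ 0.475 -0.386  0.056] [ 1.31  0.63 -0.72  2.1   0.81  0.19  1.4 ] 0.001 0.06 0.18
```

Run:
```python
from plan import *
s=sense(); d=go((.43,-.38,.34),G(np.radians(60),np.radians(10)),s); print(s["time_s"],d, np.linalg.norm(d[1])*90)
```

```text
5.25 ([-0.0562, -0.1166, 0.172], [-0.1254, 0.2937, 0.8106]) 78.41150043839234
```

Request:
{"api": "arm_command", "payload": {"motion": [{"dx": -0.004, "dy": -0.007, "dz": 0.011, "ax": -0.008, "ay": 0.018, "az": 0.05}, {"dx": -0.007, "dy": -0.015, "dz": 0.022, "ax": -0.016, "ay": 0.037, "az": 0.1}, {"dx": -0.011, "dy": -0.022, "dz": 0.032, "ax": -0.024, "ay": 0.055, "az": 0.15}, {"dx": -0.014, "dy": -0.03, "dz": 0.043, "ax": -0.032, "ay": 0.073, "az": 0.2}, {"dx": -0.018, "dy": -0.037, "dz": 0.054, "ax": -0.04, "ay": 0.092, "az": 0.25}, {"dx": -0.021, "dy": -0.044, "dz": 0.065, "ax": -0.047, "ay": 0.11, "az": 0.3}, {"dx": -0.025, "dy": -0.052, "dz": 0.075, "ax": -0.055, "ay": 0.129, "az": 0.35}, {"dx": -0.028, "dy": -0.058, "dz": 0.086, "ax": -0.063, "ay": 0.147, "az": 0.4}]}}

```text
time_s: 6.25
eef_pos: [0.4526, -0.3345, 0.2734]
eef_rot: [0.207, -0.199, 0.958, 0.001]
ft_force: [0.4, -0.7, -0.7]
finger_gap: 1.001
finger_force: 0.0
```

Run:
```python
from plan import *
s=sense(); print(s["time_s"],s["eef_pos"],s["joints"].round(2),go((.43,-.38,.34),G(np.radians(60),np.radians(10)),s))
x,r=fk2(s["joints"]);print(x)
```

```text
6.25 [ 0.45261889 -0.33449837  0.27338007] [ 1.23  0.22 -0.56  1.9  -0.29  0.81  2.85] ([-0.0283, -0.0569, 0.0833], [-0.0606, 0.1483, 0.409])
[ 0.45324872 -0.33560951  0.27296696]
```

Request:
{"api": "arm_command", "payload": {"motion": [{"dx": -0.004, "dy": -0.007, "dz": 0.011, "ax": -0.008, "ay": 0.018, "az": 0.05}, {"dx": -0.007, "dy": -0.015, "dz": 0.022, "ax": -0.016, "ay": 0.037, "az": 0.1}, {"dx": -0.011, "dy": -0.022, "dz": 0.032, "ax": -0.024, "ay": 0.055, "az": 0.15}, {"dx": -0.014, "dy": -0.03, "dz": 0.043, "ax": -0.032, "ay": 0.073, "az": 0.2}, {"dx": -0.018, "dy": -0.037, "dz": 0.054, "ax": -0.04, "ay": 0.092, "az": 0.25}, {"dx": -0.021, "dy": -0.044, "dz": 0.065, "ax": -0.047, "ay": 0.11, "az": 0.3}, {"dx": -0.025, "dy": -0.052, "dz": 0.075, "ax": -0.055, "ay": 0.129, "az": 0.35}, {"dx": -0.028, "dy": -0.058, "dz": 0.083, "ax": -0.061, "ay": 0.148, "az": 0.409}]}}

```text
time_s: 7.25
eef_pos: [0.4302, -0.381, 0.3386]
eef_rot: [0.074, -0.498, 0.863, 0.044]
ft_force: [0.4, 0.7, -0.4]
finger_gap: 0.999
finger_force: 0.0
```

```bash
cat > s2.py <<'E'
from plan import *
rng=np.random.default_rng(2); s=sense(); q0=np.array(s["joints"]); print(s["time_s"],s["eef_pos"],q0.round(2))
C=[]
for k in range(400):
    v=[(rng.uniform((.42,-.4,.25),(.62,.1,.45)).round(2).tolist(),int(rng.uniform(-100,30)),int(rng.uniform(0,45))) for _ in range(k%3)]
    C.append((v,[27,30,34][(k//3)%3],q0))
with Pool() as p: r=[x for x in p.imap_unordered(cand,C) if x[0]>0]
r.sort(key=lambda x:-x[0]); print(len(r)); [print(x) for x in r[:12]]
E
OMP_NUM_THREADS=1 timeout 100 python3 s2.py
```

```text
7.25 [ 0.43015286 -0.38101867  0.33864182] [ 1.59  0.64 -1.36  1.51  0.46  1.45  2.85]
23
(np.float64(0.16215419171184214), np.float64(0.29527819579906317), [([0.61, -0.13, 0.41], -73, 39)], 27)
(np.float64(0.1554500440403701), np.float64(0.222360146528071), [([0.47, -0.25, 0.41], -88, 27)], 27)
(np.float64(0.13272079510063217), np.float64(0.3409128987513473), [([0.55, -0.26, 0.28], -75, 43)], 27)
(np.float64(0.1292479226197713), np.float64(0.2373053171703387), [([0.47, -0.3, 0.39], -68, 22), ([0.45, -0.39, 0.35], -79, 40)], 27)
(np.float64(0.11856039626869053), np.float64(0.2978700059360879), [([0.61, -0.07, 0.4], -63, 34), ([0.55, -0.23, 0.35], -67, 26)], 27)
(np.float64(0.11354903620784706), np.float64(0.48326029033093226), [([0.47, -0.01, 0.28], -35, 19), ([0.62, -0.34, 0.36], -71, 42)], 30)
(np.float64(0.1125339449026288), np.float64(0.8357130371907155), [([0.56, 0.09, 0.27], -47, 38)], 27)
(np.float64(0.09824957361358388), np.float64(0.26859419861338824), [([0.58, -0.05, 0.31], -89, 27)], 27)
(np.float64(0.09280821167970776), np.float64(0.7792941114671363), [([0.47, -0.25, 0.34], 0, 34), ([0.5, -0.4, 0.25], -85, 44)], 27)
(np.float64(0.08635604667597119), np.float64(0.7933090521062476), [([0.61, 0.02, 0.35], -51, 44)], 30)
(np.float64(0.0832557644566102), np.float64(0.3506477722945785), [([0.55, -0.08, 0.32], -63, 34)], 30)
(np.float64(0.07079482560837747), np.float64(0.28052226323524376), [([0.45, -0.12, 0.45], -61, 8), ([0.54, -0.25, 0.25], -87, 39)], 30)
```

```bash
sed -i 's/T=np.radians(40)/T=np.radians(27)/' h.py
python3 - <<'E'
from show import *
s=sense(); d=go((.47,-.25,.41),G(np.radians(-88)),s); print(d, np.linalg.norm(d[1])*90)
show([([.47,-.25,.41],-88,27)],27,s["joints"])
E
```

```text
([0.0498, 0.1638, 0.0892], [-0.0641, -0.2468, -1.6285]) 148.35077866327498
 via [0.47, -0.25, 0.41] -88 27 [ 1.09  0.2  -1.14  1.7   0.66  1.4  -0.13] 0.0 0.04 0.22
  [ 0.475 -0.386  0.176] [ 1.69  0.67 -1.3   2.01  0.86  0.6   1.37] 0.0 0.17 0.17
  [ 0.475 -0.386  0.056] [ 1.46  0.73 -0.95  2.09  1.17  0.34  1.11] 0.001 0.21 0.16
  [ 0.475 -0.386  0.176] [ 1.69  0.67 -1.29  2.01  0.85  0.6   1.37] 0.001 0.18 0.17
  [ 0.603 -0.163  0.2  ] [ 1.23  0.61 -1.29  1.98  0.87  0.63  1.18] 0.0 0.16 0.1
  [ 0.627 -0.101  0.14 ] [ 0.96  0.61 -1.07  2.03  1.06  0.5   0.9 ] 0.0 0.22 0.16
  [ 0.662 -0.097  0.126] [ 0.88  0.67 -1.02  1.97  1.1   0.52  0.87] 0.0 0.38 0.09
  [0.641 0.104 0.126] [ 0.45  0.59 -0.94  2.03  1.24  0.58  0.35] 0.0 0.38 0.13
  [0.577 0.097 0.2  ] [ 0.65  0.4  -1.14  2.1   0.97  0.6   0.54] 0.001 0.33 0.15
  [ 0.584 -0.166  0.2  ] [ 1.29  0.59 -1.31  2.02  0.85  0.61  1.21] 0.0 0.16 0.14
  [ 0.475 -0.386  0.176] [ 1.68  0.66 -1.28  2.01  0.84  0.59  1.38] 0.0 0.16 0.1
  [ 0.475 -0.386  0.056] [ 1.45  0.72 -0.93  2.09  1.15  0.32  1.12] 0.001 0.19 0.16
```

Request:
{"api": "arm_command", "payload": {"motion": [{"dx": 0.003, "dy": 0.01, "dz": 0.006, "ax": -0.004, "ay": -0.015, "az": -0.102}, {"dx": 0.006, "dy": 0.02, "dz": 0.011, "ax": -0.008, "ay": -0.031, "az": -0.204}, {"dx": 0.009, "dy": 0.031, "dz": 0.017, "ax": -0.012, "ay": -0.046, "az": -0.305}, {"dx": 0.012, "dy": 0.041, "dz": 0.022, "ax": -0.016, "ay": -0.062, "az": -0.407}, {"dx": 0.016, "dy": 0.051, "dz": 0.028, "ax": -0.02, "ay": -0.077, "az": -0.509}, {"dx": 0.019, "dy": 0.061, "dz": 0.033, "ax": -0.024, "ay": -0.093, "az": -0.611}, {"dx": 0.022, "dy": 0.072, "dz": 0.039, "ax": -0.028, "ay": -0.108, "az": -0.712}, {"dx": 0.025, "dy": 0.082, "dz": 0.045, "ax": -0.032, "ay": -0.123, "az": -0.814}]}}

```text
time_s: 8.25
eef_pos: [0.4501, -0.3148, 0.3754]
eef_rot: [0.153, 0.115, 0.979, -0.077]
ft_force: [0.1, 0.1, -0.1]
finger_gap: 1.001
finger_force: 0.0
```

Request:
{"api": "arm_command", "payload": {"motion": [{"dx": 0.003, "dy": 0.01, "dz": 0.006, "ax": -0.004, "ay": -0.015, "az": -0.102}, {"dx": 0.006, "dy": 0.02, "dz": 0.011, "ax": -0.008, "ay": -0.031, "az": -0.204}, {"dx": 0.009, "dy": 0.031, "dz": 0.017, "ax": -0.012, "ay": -0.046, "az": -0.305}, {"dx": 0.012, "dy": 0.041, "dz": 0.022, "ax": -0.016, "ay": -0.062, "az": -0.407}, {"dx": 0.016, "dy": 0.051, "dz": 0.028, "ax": -0.02, "ay": -0.077, "az": -0.509}, {"dx": 0.019, "dy": 0.061, "dz": 0.033, "ax": -0.024, "ay": -0.093, "az": -0.611}, {"dx": 0.022, "dy": 0.072, "dz": 0.039, "ax": -0.028, "ay": -0.108, "az": -0.712}, {"dx": 0.025, "dy": 0.082, "dz": 0.045, "ax": -0.032, "ay": -0.123, "az": -0.814}]}}

```text
time_s: 9.25
eef_pos: [0.4703, -0.249, 0.4117]
eef_rot: [0.168, 0.678, 0.696, -0.166]
ft_force: [-0.1, 0.2, -0.3]
finger_gap: 1.0
finger_force: 0.0
```

Run:
```python
from show import *
s=sense(); print(s["time_s"],s["eef_pos"],s["joints"].round(2)); d=go((.4764,-.3857,.18),G(PSI),s); print(d, np.linalg.norm(d[1])*90)
show([],27,s["joints"],task(27)[:2])
```

```text
9.25 [ 0.4703461  -0.2490159   0.41166265] [ 1.09  0.21 -1.13  1.69  0.67  1.41 -0.14]
([0.0076, -0.1709, -0.2896], [0.0047, 0.0006, 0.8764]) 78.87715271864217
  [ 0.475 -0.386  0.176] [ 1.69  0.68 -1.3   2.01  0.87  0.6   1.36] 0.0 0.17 0.17
  [ 0.475 -0.386  0.056] [ 1.47  0.73 -0.96  2.09  1.17  0.34  1.1 ] 0.001 0.2 0.16
```

Next the pre-grasp position above the handle, in 8 rows at about 9.9° per row.

Request:
{"api": "arm_command", "payload": {"motion": [{"dx": 0.001, "dy": -0.021, "dz": -0.036, "ax": 0.001, "ay": 0, "az": 0.11}, {"dx": 0.002, "dy": -0.043, "dz": -0.072, "ax": 0.001, "ay": 0, "az": 0.219}, {"dx": 0.003, "dy": -0.064, "dz": -0.109, "ax": 0.002, "ay": 0, "az": 0.329}, {"dx": 0.004, "dy": -0.085, "dz": -0.145, "ax": 0.002, "ay": 0, "az": 0.438}, {"dx": 0.005, "dy": -0.107, "dz": -0.181, "ax": 0.003, "ay": 0, "az": 0.548}, {"dx": 0.006, "dy": -0.128, "dz": -0.217, "ax": 0.004, "ay": 0, "az": 0.657}, {"dx": 0.007, "dy": -0.15, "dz": -0.253, "ax": 0.004, "ay": 0.001, "az": 0.767}, {"dx": 0.0076, "dy": -0.171, "dz": -0.2896, "ax": 0.0047, "ay": 0.0006, "az": 0.8764}]}}

```text
time_s: 10.25
eef_pos: [0.4759, -0.3874, 0.1771]
eef_rot: [0.23, 0.076, 0.97, -0.019]
ft_force: [0.0, -0.6, 0.4]
finger_gap: 1.002
finger_force: 0.0
```

Run:
```python
from show import *
s=sense(); print(s["time_s"],s["eef_pos"],s["joints"].round(2)); print(go((.4764,-.3857,.0555),G(PSI),s))
```

```text
10.25 [ 0.47589571 -0.38738895  0.17713179] [ 1.69  0.68 -1.3   1.98  0.84  0.63  1.4 ]
([0.0006, 0.0021, -0.152], [0.0008, -0.0042, -0.0071])
```

Request:
{"api": "arm_command", "payload": {"motion": [{"dx": 0.0003, "dy": 0.001, "dz": -0.01, "ax": 0, "ay": -0.002, "az": -0.004}, {"dx": 0.0006, "dy": 0.002, "dz": -0.04, "ax": 0, "ay": -0.004, "az": -0.007}, {"dx": 0.0006, "dy": 0.002, "dz": -0.07, "ax": 0, "ay": -0.004, "az": -0.007}, {"dx": 0.0006, "dy": 0.002, "dz": -0.1, "ax": 0, "ay": -0.004, "az": -0.007}, {"dx": 0.0006, "dy": 0.002, "dz": -0.125, "ax": 0, "ay": -0.004, "az": -0.007}, {"dx": 0.0006, "dy": 0.002, "dz": -0.145, "ax": 0, "ay": -0.004, "az": -0.007}, {"dx": 0.0006, "dy": 0.002, "dz": -0.152, "ax": 0, "ay": -0.004, "az": -0.007}, {"dx": 0.0006, "dy": 0.002, "dz": -0.152, "ax": 0, "ay": -0.004, "az": -0.007}]}}

```text
time_s: 11.25
eef_pos: [0.4776, -0.3841, 0.0582]
eef_rot: [0.234, 0.083, 0.968, -0.02]
ft_force: [0.3, -0.5, -0.3]
finger_gap: 0.999
finger_force: 0.0
```

Run:
```python
from show import *
s=sense(); print(s["time_s"],s["eef_pos"],s["joints"].round(2)); print(go((.4764,-.3857,.0555),G(PSI),s))
im=get_image("side"); cv2.imwrite("pics/s2.png",cv2.resize(im["pixels"][230:370,220:420],None,fx=3,fy=3,interpolation=cv2.INTER_CUBIC))
```

```text
11.25 [ 0.47763522 -0.38407987  0.05820915] [ 1.46  0.73 -0.96  2.07  1.14  0.35  1.12]
([-0.0015, -0.002, -0.0034], [0.0005, 0.0019, 0.0025])
```

View pics/s2.png

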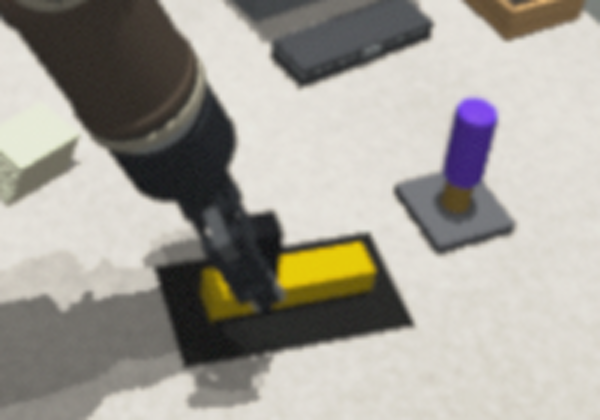

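Request:
{"api": "arm_command", "payload": {"motion": [{"dx": -0.0015, "dy": -0.002, "dz": -0.003, "ax": 0, "ay": 0.002, "az": 0.0025}, {"dx": -0.0015, "dy": -0.002, "dz": -0.003, "ax": 0, "ay": 0.002, "az": 0.0025}]}}

```text
time_s: 11.55
eef_pos: [0.476, -0.3862, 0.0554]
eef_rot: [0.233, 0.082, 0.969, -0.019]
ft_force: [0.8, -0.6, -0.1]
finger_gap: 1.0
finger_force: 0.0
```

Request:
{"api": "arm_command", "payload": {"motion": [{"dx": 0, "dy": 0, "dz": 0, "ax": 0, "ay": 0, "az": 0}, {"dx": 0, "dy": 0, "dz": 0, "ax": 0, "ay": 0, "az": 0}, {"dx": 0, "dy": 0, "dz": 0, "ax": 0, "ay": 0, "az": 0}, {"dx": 0, "dy": 0, "dz": 0, "ax": 0, "ay": 0, "az": 0}, {"dx": 0, "dy": 0, "dz": 0, "ax": 0, "ay": 0, "az": 0}, {"dx": 0, "dy": 0, "dz": 0, "ax": 0, "ay": 0, "az": 0}], "hand": 1, "force": 60}}

```text
time_s: 12.3
eef_pos: [0.4762, -0.3856, 0.0552]
eef_rot: [0.233, 0.081, 0.969, -0.019]
ft_force: [-0.7, -0.7, -0.3]
finger_gap: 0.271
finger_force: 61.6
```

Run:
```python
from show import *
s=sense(); print(s["time_s"],s["eef_pos"],s["ft_force"],s["wrist_torque"],s["finger_gap"]*85,s["finger_force"]); print(go((.4764,-.3857,.0555),G(PSI),s))
```

```text
12.3 [ 0.47621394 -0.38560573  0.05523465] [-0.66083241 -0.71231183 -0.250496  ] [ 0.14313285  0.52972402 -0.02608685] 23.008090819667505 61.57770752906799
([0.0002, -0.0001, 0.0003], [-0.0007, 0.0005, -0.0001])
```

Request:
{"api": "arm_command", "payload": {"motion": [{"dx": 0, "dy": 0, "dz": 0.008, "ax": 0, "ay": 0, "az": 0}, {"dx": 0, "dy": 0, "dz": 0.025, "ax": 0, "ay": 0, "az": 0}, {"dx": 0, "dy": 0, "dz": 0.05, "ax": 0, "ay": 0, "az": 0}, {"dx": 0, "dy": 0, "dz": 0.08, "ax": 0, "ay": 0, "az": 0}, {"dx": 0, "dy": 0, "dz": 0.11, "ax": 0, "ay": 0, "az": 0}, {"dx": 0, "dy": 0, "dz": 0.14, "ax": 0, "ay": 0, "az": 0}, {"dx": 0, "dy": 0, "dz": 0.155, "ax": 0, "ay": 0, "az": 0}, {"dx": 0, "dy": 0, "dz": 0.155, "ax": 0, "ay": 0, "az": 0}]}}

```text
time_s: 13.3
eef_pos: [0.4761, -0.386, 0.1796]
eef_rot: [0.233, 0.082, 0.969, -0.019]
ft_force: [0.2, -0.8, -1.1]
finger_gap: 0.276
finger_force: 61.4
```

Run:
```python
from show import *
s=sense(); print(s["time_s"],s["eef_pos"],s["ft_force"],s["wrist_torque"],s["finger_gap"]*85); I=G(PHI)
a=S(-.132,-.09,.17);b=S(-.132,-.09,.133);c=S(-.054,-.09,.133)
for p in(a,b,c): print(p.round(4),go(p,I,s))
show([],27,s["joints"],[(a,I),(b,I),(c,I),(S(-.034,-.09,.121),I),(S(-.034,.112,.121),I),(S(-.132,.112,.17),I),(S(-.132,-.09,.17),I),(np.array([.476,-.3856,.18]),G(PSI)),(np.array([.476,-.3856,.055]),G(PSI))])
```

```text
13.3 [ 0.47610282 -0.38597553  0.17962994] [ 0.21769021 -0.8123772  -1.07774079] [0.13426896 0.7178017  0.00957816] 23.48700593511259
[ 0.5655 -0.1071  0.17  ] ([0.1117, 0.3486, -0.012], [-0.0004, 0.0007, 0.1725])
[ 0.5655 -0.1071  0.133 ] ([0.1117, 0.3486, -0.0583], [-0.0004, 0.0007, 0.1725])
[ 0.643  -0.0991  0.133 ] ([0.2087, 0.3586, -0.0583], [-0.0004, 0.0007, 0.1725])
  [ 0.565 -0.107  0.17 ] [ 1.16  0.52 -1.22  2.13  0.93  0.49  1.  ] 0.0 0.17 0.12
  [ 0.565 -0.107  0.133] [ 1.05  0.53 -1.08  2.17  1.06  0.41  0.89] 0.001 0.28 0.14
  [ 0.643 -0.099  0.133] [ 0.91  0.63 -1.03  2.    1.07  0.5   0.89] 0.0 0.3 0.1
  [ 0.663 -0.097  0.121] [ 0.86  0.67 -1.    1.97  1.1   0.5   0.86] 0.0 0.37 0.05
  [0.642 0.104 0.121] [ 0.43  0.59 -0.92  2.03  1.25  0.57  0.34] 0.0 0.37 0.13
  [0.545 0.094 0.17 ] [ 0.61  0.37 -1.08  2.2   1.06  0.51  0.42] 0.001 0.34 0.12
  [ 0.565 -0.107  0.17 ] [ 1.15  0.51 -1.21  2.13  0.92  0.48  1.02] 0.0 0.26 0.14
  [ 0.476 -0.386  0.18 ] [ 1.68  0.65 -1.28  2.    0.82  0.59  1.4 ] 0.0 0.18 0.12
  [ 0.476 -0.386  0.055] [ 1.44  0.71 -0.91  2.09  1.13  0.31  1.13] 0.001 0.18 0.17
```

Request:
{"api": "arm_command", "payload": {"motion": [{"dx": 0.006, "dy": 0.02, "dz": 0, "ax": 0, "ay": 0, "az": 0.01}, {"dx": 0.02, "dy": 0.063, "dz": 0, "ax": 0, "ay": 0, "az": 0.03}, {"dx": 0.036, "dy": 0.112, "dz": 0, "ax": 0, "ay": 0, "az": 0.055}, {"dx": 0.053, "dy": 0.166, "dz": 0, "ax": 0, "ay": 0, "az": 0.082}, {"dx": 0.071, "dy": 0.222, "dz": -0.003, "ax": 0, "ay": 0, "az": 0.11}, {"dx": 0.088, "dy": 0.275, "dz": -0.006, "ax": 0, "ay": 0, "az": 0.137}, {"dx": 0.102, "dy": 0.32, "dz": -0.01, "ax": 0, "ay": 0, "az": 0.158}, {"dx": 0.1117, "dy": 0.3486, "dz": -0.012, "ax": -0.0004, "ay": 0.0007, "az": 0.1725}]}}

```text
time_s: 14.3
eef_pos: [0.5651, -0.1031, 0.1689]
eef_rot: [0.232, -0.053, 0.971, 0.013]
ft_force: [0.1, -0.5, -2.0]
finger_gap: 0.276
finger_force: 61.4
```

Request:
{"api": "arm_command", "payload": {"motion": [{"dx": 0, "dy": 0, "dz": -0.015, "ax": 0, "ay": 0, "az": 0}, {"dx": 0, "dy": 0, "dz": -0.032, "ax": 0, "ay": 0, "az": 0}, {"dx": 0, "dy": 0, "dz": -0.0465, "ax": 0, "ay": 0, "az": 0}, {"dx": 0, "dy": 0, "dz": -0.0465, "ax": 0, "ay": 0, "az": 0}]}}

```text
time_s: 14.8
eef_pos: [0.5644, -0.1052, 0.1311]
eef_rot: [0.232, -0.051, 0.971, 0.013]
ft_force: [0.5, 0.3, -2.3]
finger_gap: 0.272
finger_force: 61.3
```

Run:
```python
from show import *
s=sense(); print(s["time_s"],s["eef_pos"],s["ft_force"],s["wrist_torque"],s["finger_gap"]*85); I=G(PHI)
print(go(S(-.132,-.09,.133),I,s),go(S(-.054,-.09,.133),I,s))
for c in("side","top"):
    im=get_image(c);X=cloud(im); hsv=cv2.cvtColor(im["pixels"],cv2.COLOR_BGR2HSV)
    g=(cv2.inRange(hsv,(20,120,60),(32,255,255))>0)&(X[...,2]>.06)&(X[...,0]>.45); P=X[g]
    t=P[P[:,2]>np.nanpercentile(P[:,2],60)-.006]; print(c,g.sum(),cv2.minAreaRect(t[:,:2].astype(np.float32)),np.nanpercentile(P[:,2],[2,20,50,80,98]).round(4))
    v=np.polyfit(t[:,0],t[:,2],1); print("slope z/x",v)
    cv2.imwrite(f"pics/{c}3.png",cv2.resize(im["pixels"][110:310,200:400] if c=="side" else im["pixels"][60:260,150:350],None,fx=2.8,fy=2.8))
cv2.imwrite("pics/both3.png",np.hstack([cv2.resize(cv2.imread(f"pics/{c}3.png"),(400,400)) for c in("side","top")]))
```

```text
14.8 [ 0.5643583  -0.10521652  0.13112906] [ 0.5480992   0.26354148 -2.29756916] [-0.08767527  0.69061413  0.00793424] 23.09614189377538
([0.0014, -0.0023, 0.0023], [-0.0007, -0.0018, -0.0019]) ([0.0983, 0.0077, 0.0023], [-0.0007, -0.0018, -0.0019])
side 463 ((0.5951833724975586, -0.10395395755767822), (0.12082566320896149, 0.032158639281988144), 7.343311309814453) [0.0847 0.0922 0.1019 0.1047 0.1085]
slope z/x [0.00338776 0.10162968]
top 315 ((0.6873184442520142, 0.002189159393310547), (0.30002260208129883, 0.0693196952342987), 56.13373565673828) [0.0983 0.1042 0.1059 0.108  0.1587]
slope z/x [ 0.3806966  -0.12943559]
```

View pics/both3.png

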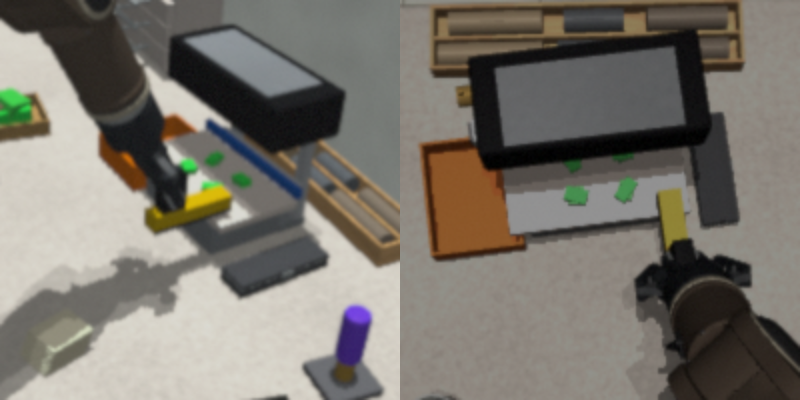

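Request:
{"api": "arm_command", "payload": {"motion": [{"dx": 0.008, "dy": -0.001, "dz": 0.0015, "ax": 0, "ay": -0.002, "az": -0.002}, {"dx": 0.024, "dy": 0, "dz": 0.0015, "ax": 0, "ay": -0.002, "az": -0.002}, {"dx": 0.042, "dy": 0.002, "dz": 0.0015, "ax": 0, "ay": -0.002, "az": -0.002}, {"dx": 0.06, "dy": 0.004, "dz": 0.0015, "ax": 0, "ay": -0.002, "az": -0.002}, {"dx": 0.078, "dy": 0.006, "dz": 0.001, "ax": 0, "ay": -0.002, "az": -0.002}, {"dx": 0.092, "dy": 0.007, "dz": -0.002, "ax": 0, "ay": -0.002, "az": -0.002}, {"dx": 0.098, "dy": 0.0077, "dz": -0.005, "ax": 0, "ay": -0.002, "az": -0.002}, {"dx": 0.098, "dy": 0.0077, "dz": -0.007, "ax": 0, "ay": -0.002, "az": -0.002}]}}

```text
time_s: 15.9
eef_pos: [0.6439, -0.1004, 0.1264]
eef_rot: [0.234, -0.049, 0.971, 0.012]
ft_force: [0.3, 0.5, -2.6]
finger_gap: 0.276
finger_force: 61.3
```

```bash
cat > st.py <<'E'
from show import *
def st():
    s=sense(); p=R.from_rotvec([0,0,-PHI]).apply(s["eef_pos"]-O); f=R.from_rotvec([0,0,-PHI]).apply(s["ft_force"])
    print(round(s["time_s"],2),"scraper origin in stand mm",((p-[-.032,0,.0512])*1000).round(1),"F stand",f.round(2),"tq",s["wrist_torque"].round(2),"rot err",go(s["eef_pos"],G(PHI),s)[1],"gap",round(s["finger_gap"]*85,1)); return s
E
python3 -c "
from st import *
st()"
```

```text
15.9 scraper origin in stand mm [-21.3 -91.4  75.2] F stand [ 0.3   0.45 -2.57] tq [-0.11  0.74 -0.04] rot err [-0.0004, 0.0014, 0.0015] gap 23.5
```

Request:
{"api": "arm_command", "payload": {"motion": [{"dx": 0, "dy": 0, "dz": -0.0025, "ax": 0, "ay": 0, "az": 0}, {"dx": 0, "dy": 0, "dz": -0.0045, "ax": 0, "ay": 0, "az": 0}, {"dx": 0, "dy": 0, "dz": -0.0055, "ax": 0, "ay": 0, "az": 0}, {"dx": 0, "dy": 0, "dz": -0.0065, "ax": 0, "ay": 0, "az": 0}, {"dx": 0, "dy": 0, "dz": -0.0065, "ax": 0, "ay": 0, "az": 0}]}}

```text
time_s: 16.52
eef_pos: [0.6439, -0.1007, 0.1216]
eef_rot: [0.234, -0.049, 0.971, 0.012]
ft_force: [0.3, 0.5, -1.1]
finger_gap: 0.273
finger_force: 61.3
```

```bash
python3 -c "
from st import *
st()"
```

```text
16.52 scraper origin in stand mm [-21.3 -91.7  70.4] F stand [ 0.31  0.51 -1.13] tq [-0.07  0.69 -0.02] rot err [-0.0002, 0.0017, 0.0017] gap 23.2
```

Request:
{"api": "arm_command", "payload": {"motion": [{"dx": 0, "dy": 0, "dz": -0.0006, "ax": 0, "ay": 0.0017, "az": 0.0017}, {"dx": 0, "dy": 0, "dz": -0.0012, "ax": 0, "ay": 0.0017, "az": 0.0017}, {"dx": 0, "dy": 0, "dz": -0.0012, "ax": 0, "ay": 0.0017, "az": 0.0017}]}}

```text
time_s: 16.9
eef_pos: [0.644, -0.1007, 0.1207]
eef_rot: [0.233, -0.05, 0.971, 0.012]
ft_force: [-0.2, -0.9, -1.2]
finger_gap: 0.271
finger_force: 61.4
```

```bash
python3 -c "
from st import *
st()"
```

```text
16.9 scraper origin in stand mm [-21.2 -91.7  69.5] F stand [-0.27 -0.85 -1.21] tq [-0.15  0.59 -0.01] rot err [-0.0003, 0.0001, 0.0001] gap 23.0
```

Request:
{"api": "arm_command", "payload": {"motion": [{"dx": 0, "dy": 0, "dz": -0.0006, "ax": 0, "ay": 0, "az": 0}, {"dx": 0, "dy": 0, "dz": -0.0012, "ax": 0, "ay": 0, "az": 0}, {"dx": 0, "dy": 0, "dz": -0.0012, "ax": 0, "ay": 0, "az": 0}]}}

```text
time_s: 17.27
eef_pos: [0.644, -0.1006, 0.1198]
eef_rot: [0.233, -0.05, 0.971, 0.012]
ft_force: [-1.0, -0.4, -0.6]
finger_gap: 0.274
finger_force: 61.7
```

```bash
python3 -c "
from st import *
st()"
```

```text
17.27 scraper origin in stand mm [-21.2 -91.7  68.6] F stand [-1.01 -0.3  -0.6 ] tq [-0.16  0.62 -0.02] rot err [-0.0002, 0.0002, -0.0001] gap 23.3
```

Request:
{"api": "arm_command", "payload": {"motion": [{"dx": 0, "dy": 0, "dz": -0.0005, "ax": 0, "ay": 0, "az": 0}, {"dx": 0.002, "dy": 0.0002, "dz": -0.001, "ax": 0, "ay": 0, "az": 0}, {"dx": 0.005, "dy": 0.0005, "dz": -0.001, "ax": 0, "ay": 0, "az": 0}, {"dx": 0.008, "dy": 0.0008, "dz": -0.001, "ax": 0, "ay": 0, "az": 0}, {"dx": 0.011, "dy": 0.0011, "dz": -0.001, "ax": 0, "ay": 0, "az": 0}, {"dx": 0.014, "dy": 0.0014, "dz": -0.001, "ax": 0, "ay": 0, "az": 0}, {"dx": 0.016, "dy": 0.0017, "dz": -0.001, "ax": 0, "ay": 0, "az": 0}, {"dx": 0.016, "dy": 0.0017, "dz": -0.001, "ax": 0, "ay": 0, "az": 0}]}}

```text
time_s: 18.27
eef_pos: [0.6571, -0.0992, 0.1191]
eef_rot: [0.233, -0.05, 0.971, 0.012]
ft_force: [0.2, -0.3, 1.8]
finger_gap: 0.278
finger_force: 61.8
```

```bash
python3 -c "
from st import *
st()"
```

```text
18.27 scraper origin in stand mm [ -8.1 -91.6  67.9] F stand [ 0.12 -0.3   1.75] tq [-0.13  0.45 -0.03] rot err [-0.0004, 0.0003, -0.0001] gap 23.6
```

Request:
{"api": "arm_command", "payload": {"motion": [{"dx": 0.0015, "dy": 0.0002, "dz": 0.0003, "ax": 0, "ay": 0, "az": 0}, {"dx": 0.003, "dy": 0.0003, "dz": 0.0003, "ax": 0, "ay": 0, "az": 0}, {"dx": 0.0045, "dy": 0.0005, "dz": 0.0003, "ax": 0, "ay": 0, "az": 0}]}}

```text
time_s: 18.65
eef_pos: [0.6604, -0.0989, 0.1191]
eef_rot: [0.233, -0.05, 0.971, 0.012]
ft_force: [-2.6, 0.2, 2.0]
finger_gap: 0.272
finger_force: 61.8
```

```bash
python3 -c "
from st import *
st()"
```

```text
18.65 scraper origin in stand mm [ -4.7 -91.6  67.9] F stand [-2.53  0.42  2.04] tq [-0.13  0.62 -0.01] rot err [-0.0002, -0.0, 0.0] gap 23.1
```

Request:
{"api": "arm_command", "payload": {"motion": [{"dx": 0.0012, "dy": 0.0001, "dz": 0, "ax": 0, "ay": 0, "az": 0}, {"dx": 0.0025, "dy": 0.0002, "dz": 0, "ax": 0, "ay": 0, "az": 0}]}}

```text
time_s: 18.9
eef_pos: [0.6624, -0.0987, 0.1191]
eef_rot: [0.233, -0.05, 0.971, 0.012]
ft_force: [-2.4, -0.3, 1.5]
finger_gap: 0.275
finger_force: 61.8
```

```bash
python3 -c "
from st import *
st()"
```

```text
18.9 scraper origin in stand mm [ -2.7 -91.6  67.9] F stand [-2.46 -0.09  1.52] tq [-0.11  0.63  0.01] rot err [-0.0003, -0.0, 0.0] gap 23.4
```

Request:
{"api": "arm_command", "payload": {"motion": [{"dx": 0.0012, "dy": 0.0001, "dz": 0, "ax": 0, "ay": 0, "az": 0}, {"dx": 0.0025, "dy": 0.0002, "dz": 0, "ax": 0, "ay": 0, "az": 0}]}}

```text
time_s: 19.15
eef_pos: [0.6644, -0.0986, 0.1192]
eef_rot: [0.233, -0.05, 0.971, 0.012]
ft_force: [-1.9, 0.2, 1.7]
finger_gap: 0.273
finger_force: 61.8
```

Request:
{"api": "arm_command", "payload": {"motion": [{"dx": 0.0012, "dy": 0.0001, "dz": 0, "ax": 0, "ay": 0, "az": 0}]}}

```text
time_s: 19.27
eef_pos: [0.6654, -0.0985, 0.1192]
eef_rot: [0.233, -0.05, 0.971, 0.012]
ft_force: [-1.4, -0.1, 0.9]
finger_gap: 0.273
finger_force: 61.8
```

```bash
python3 -c "
from st import *
st()"
```

```text
19.27 scraper origin in stand mm [  0.3 -91.7  68. ] F stand [-1.42  0.08  0.94] tq [-0.09  0.6  -0.04] rot err [-0.0003, 0.0, 0.0] gap 23.2
```

Request:
{"api": "arm_command", "payload": {"motion": [{"dx": 0.0012, "dy": 0.0001, "dz": 0, "ax": 0, "ay": 0, "az": 0}]}}

```text
time_s: 19.4
eef_pos: [0.6663, -0.0983, 0.1192]
eef_rot: [0.233, -0.05, 0.971, 0.012]
ft_force: [-2.4, 0.1, 1.2]
finger_gap: 0.268
finger_force: 61.8
```

Request:
{"api": "arm_command", "payload": {"motion": [{"dx": 0.0012, "dy": 0.0001, "dz": 0, "ax": 0, "ay": 0, "az": 0}]}}

```text
time_s: 19.52
eef_pos: [0.6672, -0.0983, 0.1191]
eef_rot: [0.233, -0.05, 0.971, 0.012]
ft_force: [-2.8, 0.2, 2.1]
finger_gap: 0.273
finger_force: 61.9
```

```bash
python3 -c "
from st import *
st()"
```

```text
19.52 scraper origin in stand mm [  2.1 -91.7  67.9] F stand [-2.76  0.5   2.08] tq [-0.14  0.86  0.03] rot err [-0.0002, -0.0001, -0.0] gap 23.2
```

Request:
{"api": "arm_command", "payload": {"motion": [{"dx": 0.0012, "dy": 0.0001, "dz": 0, "ax": 0, "ay": 0, "az": 0}]}}

```text
time_s: 19.65
eef_pos: [0.6679, -0.0983, 0.119]
eef_rot: [0.233, -0.05, 0.971, 0.012]
ft_force: [-5.1, -0.5, 2.5]
finger_gap: 0.27
finger_force: 62.1
```

```bash
python3 -c "
from st import *
st()"
```

```text
19.65 scraper origin in stand mm [  2.8 -91.8  67.8] F stand [-5.1  -0.01  2.53] tq [-0.11  1.    0.03] rot err [-0.0001, -0.0004, 0.0] gap 22.9
```

Request:
{"api": "arm_command", "payload": {"motion": [{"dx": 0.0006, "dy": 0.0001, "dz": 0, "ax": 0, "ay": 0, "az": 0}, {"dx": 0.0006, "dy": 0.0001, "dz": 0.0002, "ax": 0, "ay": 0, "az": 0}, {"dx": 0.0006, "dy": 0.0001, "dz": 0.0004, "ax": 0, "ay": 0, "az": 0}]}}

```text
time_s: 20.02
eef_pos: [0.6683, -0.0982, 0.1192]
eef_rot: [0.233, -0.05, 0.971, 0.012]
ft_force: [-3.8, -0.1, 0.9]
finger_gap: 0.274
finger_force: 62.1
```

```bash
python3 -c "
from st import *
s=st(); print((s['eef_pos']-S(-.032,0,0))[:2])
show([],27,s['joints'],[(S(-.030,.02,.119),G(PHI)),(S(-.030,.112,.119),G(PHI))])"
```

```text
20.02 scraper origin in stand mm [  3.3 -91.8  68. ] F stand [-3.76  0.24  0.94] tq [-0.16  1.06  0.04] rot err [-0.0002, -0.0004, 0.0] gap 23.3
[ 0.01267175 -0.09094463]
  [0.656 0.013 0.119] [ 0.63  0.61 -0.94  2.02  1.2   0.51  0.56] 0.0 0.38 0.14
  [0.646 0.104 0.119] [ 0.43  0.6  -0.91  2.02  1.26  0.57  0.34] 0.0 0.39 0.12
```

Request:
{"api": "arm_command", "payload": {"motion": [{"dx": -0.0008, "dy": 0.004, "dz": 0, "ax": 0, "ay": 0, "az": 0}, {"dx": -0.002, "dy": 0.012, "dz": 0, "ax": 0, "ay": 0, "az": 0}, {"dx": -0.003, "dy": 0.02, "dz": 0, "ax": 0, "ay": 0, "az": 0}, {"dx": -0.0039, "dy": 0.028, "dz": 0, "ax": 0, "ay": 0, "az": 0}, {"dx": -0.0047, "dy": 0.036, "dz": 0, "ax": 0, "ay": 0, "az": 0}, {"dx": -0.0055, "dy": 0.044, "dz": 0, "ax": 0, "ay": 0, "az": 0}]}}

```text
time_s: 20.78
eef_pos: [0.6642, -0.0625, 0.1195]
eef_rot: [0.233, -0.05, 0.971, 0.012]
ft_force: [-2.3, -3.9, 0.8]
finger_gap: 0.274
finger_force: 61.9
```

```bash
python3 -c "
from st import *
s=st()"
```

```text
20.77 scraper origin in stand mm [  2.8 -55.8  68.3] F stand [-2.72 -3.63  0.85] tq [-0.82  0.8  -0.52] rot err [-0.0002, -0.0, -0.0] gap 23.3
```

Request:
{"api": "arm_command", "payload": {"motion": [{"dx": -0.0012, "dy": 0.008, "dz": 0, "ax": 0, "ay": 0, "az": 0}, {"dx": -0.0022, "dy": 0.017, "dz": 0, "ax": 0, "ay": 0, "az": 0}, {"dx": -0.0033, "dy": 0.026, "dz": 0, "ax": 0, "ay": 0, "az": 0}, {"dx": -0.0042, "dy": 0.035, "dz": 0, "ax": 0, "ay": 0, "az": 0}, {"dx": -0.0051, "dy": 0.044, "dz": 0, "ax": 0, "ay": 0, "az": 0}, {"dx": -0.0061, "dy": 0.053, "dz": 0, "ax": 0, "ay": 0, "az": 0}, {"dx": -0.007, "dy": 0.062, "dz": 0, "ax": 0, "ay": 0, "az": 0}, {"dx": -0.0079, "dy": 0.071, "dz": 0, "ax": 0, "ay": 0, "az": 0}]}}

```text
time_s: 21.78
eef_pos: [0.6579, -0.0057, 0.1195]
eef_rot: [0.233, -0.05, 0.971, 0.012]
ft_force: [-2.5, -2.3, 1.0]
finger_gap: 0.269
finger_force: 61.8
```

```bash
python3 -c "
from st import *
s=st()"
```

```text
21.77 scraper origin in stand mm [ 2.4  1.4 68.3] F stand [-2.72 -2.04  1.01] tq [-0.73  0.63 -0.42] rot err [-0.0003, 0.0001, -0.0] gap 22.8
```

Request:
{"api": "arm_command", "payload": {"motion": [{"dx": -0.0012, "dy": 0.009, "dz": 0, "ax": 0, "ay": 0, "az": 0}, {"dx": -0.0023, "dy": 0.018, "dz": 0, "ax": 0, "ay": 0, "az": 0}, {"dx": -0.0034, "dy": 0.027, "dz": 0, "ax": 0, "ay": 0, "az": 0}, {"dx": -0.0043, "dy": 0.036, "dz": 0, "ax": 0, "ay": 0, "az": 0}, {"dx": -0.0052, "dy": 0.045, "dz": 0, "ax": 0, "ay": 0, "az": 0}, {"dx": -0.0062, "dy": 0.054, "dz": 0, "ax": 0, "ay": 0, "az": 0}, {"dx": -0.0071, "dy": 0.063, "dz": 0, "ax": 0, "ay": 0, "az": 0}, {"dx": -0.008, "dy": 0.072, "dz": 0, "ax": 0, "ay": 0, "az": 0}]}}

```text
time_s: 22.78
eef_pos: [0.6515, 0.0519, 0.1195]
eef_rot: [0.233, -0.05, 0.971, 0.012]
ft_force: [-1.2, -2.5, 0.9]
finger_gap: 0.27
finger_force: 61.7
```

```bash
cat > chips.py <<'E'
from st import *
def chips():
    for c in("side","top"):
        im=get_image(c);X=cloud(im); hsv=cv2.cvtColor(im["pixels"],cv2.COLOR_BGR2HSV)
        g=(cv2.inRange(hsv,(45,100,40),(75,255,255))>0)&(X[...,0]>.55)&(abs(X[...,1])<.26)
        n,l,stt,ce=cv2.connectedComponentsWithStats(g.astype(np.uint8))
        for i in range(1,n):
            if stt[i,4]>3: p=np.nanmean(X[l==i],0); print(c,stt[i,4],"stand mm",(R.from_rotvec([0,0,-PHI]).apply(p-O)*1000).round(0))
        cv2.imwrite(f"pics/_{c}.png",im["pixels"][130:260,230:380] if c=="side" else im["pixels"][60:210,150:320])
    return
def pic(name):
    cv2.imwrite(name,np.hstack([cv2.resize(cv2.imread(f"pics/_{c}.png"),(400,400)) for c in("side","top")]))
E
python3 -c "
from chips import *
s=st(); chips(); pic('pics/w4.png')"
```

```text
22.77 scraper origin in stand mm [ 2.  59.3 68.3] F stand [-1.47 -2.36  0.91] tq [-0.58  0.45 -0.27] rot err [-0.0003, 0.0001, -0.0] gap 23.0
side 8 stand mm [17. 84. 93.]
side 42 stand mm [-28. 120.  70.]
top 30 stand mm [13. 86. 84.]
top 12 stand mm [ 12. 110.  93.]
```

View pics/w4.png

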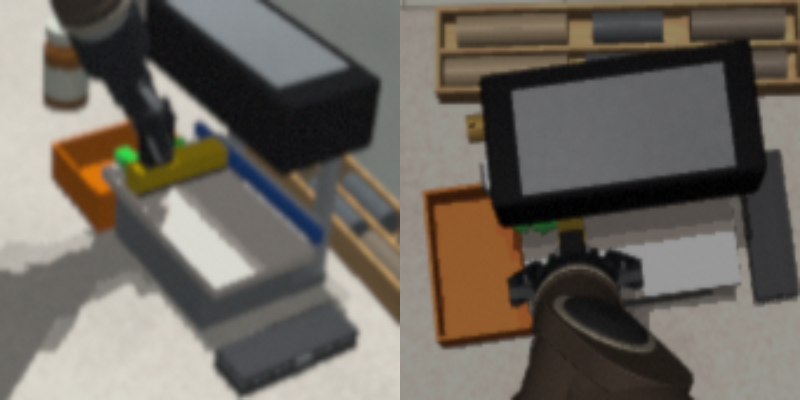

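Request:
{"api": "arm_command", "payload": {"motion": [{"dx": -0.0014, "dy": 0.008, "dz": 0, "ax": 0, "ay": 0, "az": 0}, {"dx": -0.0027, "dy": 0.017, "dz": 0, "ax": 0, "ay": 0, "az": 0}, {"dx": -0.0038, "dy": 0.026, "dz": 0, "ax": 0, "ay": 0, "az": 0}, {"dx": -0.0047, "dy": 0.035, "dz": 0, "ax": 0, "ay": 0, "az": 0}, {"dx": -0.0056, "dy": 0.043, "dz": 0, "ax": 0, "ay": 0, "az": 0}, {"dx": -0.0064, "dy": 0.051, "dz": 0, "ax": 0, "ay": 0, "az": 0}, {"dx": -0.0073, "dy": 0.059, "dz": 0, "ax": 0, "ay": 0, "az": 0}, {"dx": -0.0079, "dy": 0.066, "dz": 0, "ax": 0, "ay": 0, "az": 0}]}}

```text
time_s: 23.88
eef_pos: [0.6452, 0.1047, 0.1195]
eef_rot: [0.233, -0.05, 0.971, 0.012]
ft_force: [0.2, -0.8, 0.6]
finger_gap: 0.27
finger_force: 61.7
```

```bash
python3 -c "
from chips import *
s=st(); chips(); pic('pics/w5.png')"
```

```text
23.88 scraper origin in stand mm [  1.1 112.5  68.3] F stand [ 0.14 -0.77  0.63] tq [-0.51  0.27 -0.21] rot err [-0.0003, 0.0001, -0.0001] gap 23.0
top 34 stand mm [ 21. 135.  50.]
```

View pics/w5.png

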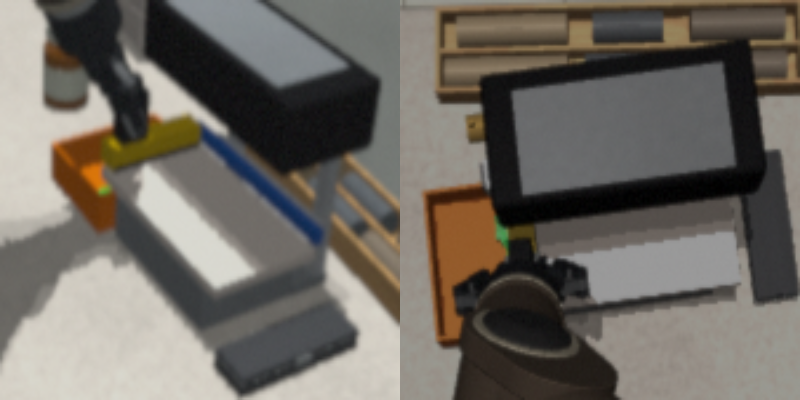

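Request:
{"api": "arm_command", "payload": {"motion": [{"dx": -0.0005, "dy": 0.003, "dz": 0, "ax": 0, "ay": 0, "az": 0}, {"dx": -0.0008, "dy": 0.006, "dz": 0, "ax": 0, "ay": 0, "az": 0}, {"dx": -0.0008, "dy": 0.006, "dz": 0, "ax": 0, "ay": 0, "az": 0}]}}

```text
time_s: 24.35
eef_pos: [0.6446, 0.1091, 0.1195]
eef_rot: [0.233, -0.05, 0.971, 0.012]
ft_force: [-0.2, -0.9, 1.8]
finger_gap: 0.273
finger_force: 61.8
```

Run:
```python
from chips import *
s=st(); chips()
im=get_image("top");X=cloud(im); hsv=cv2.cvtColor(im["pixels"],cv2.COLOR_BGR2HSV)
g=(cv2.inRange(hsv,(45,100,40),(75,255,255))>0)&(X[...,0]>.55)&(abs(X[...,1])<.26)
print((R.from_rotvec([0,0,-PHI]).apply(X[g]-O)*1000).round(0)[::3].tolist())
```

```text
24.35 scraper origin in stand mm [  1.  117.   68.3] F stand [-0.25 -0.88  1.76] tq [-0.29  0.27 -0.16] rot err [-0.0003, 0.0001, -0.0] gap 23.2
top 24 stand mm [ 22. 137.  57.]
[[-6.0, 126.0, 212.0], [-7.0, 126.0, 196.0], [-7.0, 124.0, 188.0], [36.0, 137.0, 15.0], [34.0, 138.0, 9.0], [29.0, 144.0, 12.0], [25.0, 144.0, 16.0], [22.0, 139.0, 15.0]]
```

Request:
{"api": "arm_command", "payload": {"motion": [{"dx": 0, "dy": 0, "dz": 0.005, "ax": 0, "ay": 0, "az": 0}, {"dx": -0.004, "dy": -0.0004, "dz": 0.01, "ax": 0, "ay": 0, "az": 0}, {"dx": -0.02, "dy": -0.002, "dz": 0.01, "ax": 0, "ay": 0, "az": 0}, {"dx": -0.045, "dy": -0.005, "dz": 0.01, "ax": 0, "ay": 0, "az": 0}, {"dx": -0.075, "dy": -0.008, "dz": 0.012, "ax": 0, "ay": 0, "az": 0}, {"dx": -0.105, "dy": -0.011, "dz": 0.025, "ax": 0, "ay": 0, "az": 0}, {"dx": -0.13, "dy": -0.013, "dz": 0.05, "ax": 0, "ay": 0, "az": 0}, {"dx": -0.14, "dy": -0.014, "dz": 0.07, "ax": 0, "ay": 0, "az": 0}]}}

```text
time_s: 25.5
eef_pos: [0.5303, 0.0977, 0.1754]
eef_rot: [0.233, -0.051, 0.971, 0.011]
ft_force: [0.3, -0.5, -1.2]
finger_gap: 0.275
finger_force: 61.3
```

Run:
```python
from chips import *
s=st(); chips(); pic('pics/w6.png')
I=G(PHI)
show([],27,s["joints"],[(S(-.132,-.09,.176),I),(np.array([.476,-.3856,.18]),G(PSI)),(np.array([.476,-.3856,.057]),G(PSI))])
for p,r in((S(-.142,.117,.176),I),(S(-.132,-.09,.176),I),((.476,-.3856,.18),G(PSI))): print(go(p,r,s))
```

```text
25.5 scraper origin in stand mm [-113.9  117.3  124.2] F stand [ 0.28 -0.51 -1.23] tq [-0.11  0.63 -0.01] rot err [0.0009, -0.0006, -0.0006] gap 23.4
top 93 stand mm [ 19. 130.  28.]
top 29 stand mm [-36. 148.  13.]
  [ 0.565 -0.107  0.176] [ 1.17  0.51 -1.23  2.12  0.9   0.5   1.03] 0.0 0.24 0.14
  [ 0.476 -0.386  0.18 ] [ 1.68  0.65 -1.29  2.    0.83  0.6   1.39] 0.0 0.18 0.12
  [ 0.476 -0.386  0.057] [ 1.44  0.71 -0.92  2.09  1.13  0.32  1.13] 0.001 0.19 0.17
([0.0049, 0.0001, 0.0008], [0.0009, -0.0006, -0.0006])
([0.044, -0.256, 0.0008], [0.0009, -0.0006, -0.0006])
([-0.0679, -0.6041, 0.0058], [0.0008, -0.0007, -0.1729])
```

View pics/w6.png

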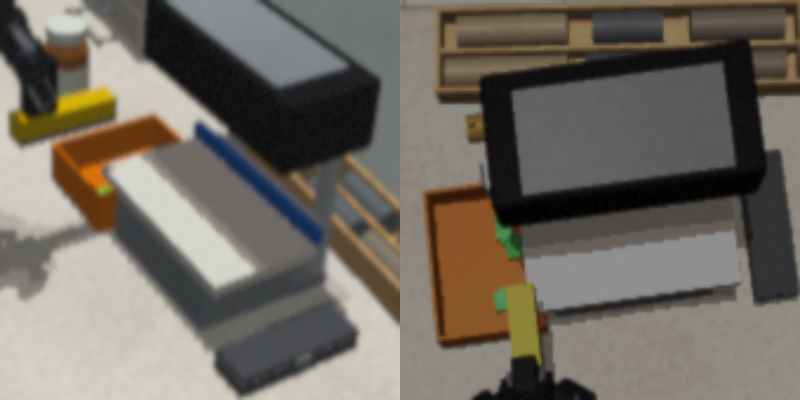

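Run:
```python
from chips import *
im=get_image("side");X=cloud(im); hsv=cv2.cvtColor(im["pixels"],cv2.COLOR_BGR2HSV)
f=lambda P:(R.from_rotvec([0,0,-PHI]).apply(P-O)*1000).round(0)
g=(cv2.inRange(hsv,(40,70,40),(80,255,255))>0); g[:188]=0;g[198:]=0;g[:,:260]=0;g[:,278:]=0
print(f(X[g]).tolist())
im=get_image("top");X=cloud(im); hsv=cv2.cvtColor(im["pixels"],cv2.COLOR_BGR2HSV)
g=(cv2.inRange(hsv,(45,100,40),(75,255,255))>0)&(X[...,0]>.55)&(abs(X[...,1])<.26)
Q=f(X[g]); print(Q[np.argsort(Q[:,2])][::3].tolist())
```

```text
[[-41.0, 151.0, 13.0], [-39.0, 148.0, 15.0]]
[[41.0, 143.0, 9.0], [35.0, 143.0, 10.0], [35.0, 127.0, 10.0], [-28.0, 148.0, 10.0], [-39.0, 144.0, 11.0], [29.0, 144.0, 11.0], [-35.0, 154.0, 12.0], [-36.0, 151.0, 12.0], [35.0, 130.0, 12.0], [29.0, 127.0, 12.0], [26.0, 144.0, 12.0], [33.0, 135.0, 13.0], [32.0, 127.0, 13.0], [-30.0, 153.0, 13.0], [-42.0, 146.0, 13.0], [10.0, 132.0, 14.0], [31.0, 141.0, 14.0], [4.0, 125.0, 14.0], [29.0, 130.0, 14.0], [30.0, 138.0, 15.0], [-29.0, 142.0, 15.0], [-40.0, 141.0, 15.0], [15.0, 131.0, 16.0], [17.0, 123.0, 16.0], [-38.0, 143.0, 16.0], [35.0, 140.0, 17.0], [12.0, 129.0, 17.0], [-43.0, 143.0, 17.0], [14.0, 126.0, 18.0], [3.0, 122.0, 18.0], [20.0, 133.0, 19.0], [23.0, 133.0, 19.0], [24.0, 119.0, 20.0], [13.0, 123.0, 20.0], [17.0, 133.0, 20.0], [8.0, 126.0, 21.0], [18.0, 123.0, 22.0], [16.0, 125.0, 23.0], [19.0, 128.0, 23.0], [17.0, 120.0, 26.0], [-7.0, 121.0, 177.0], [-6.0, 124.0, 185.0], [-6.0, 126.0, 212.0]]
```

Request:
{"api": "arm_command", "payload": {"motion": [{"dx": 0.003, "dy": -0.015, "dz": 0.001, "ax": 0, "ay": 0, "az": 0}, {"dx": 0.008, "dy": -0.045, "dz": 0.001, "ax": 0, "ay": 0, "az": 0}, {"dx": 0.014, "dy": -0.08, "dz": 0.001, "ax": 0, "ay": 0, "az": 0}, {"dx": 0.02, "dy": -0.118, "dz": 0.001, "ax": 0, "ay": 0, "az": 0}, {"dx": 0.022, "dy": -0.156, "dz": 0.001, "ax": 0, "ay": 0, "az": 0}, {"dx": 0.023, "dy": -0.194, "dz": 0.002, "ax": 0, "ay": 0, "az": -0.01}, {"dx": 0.022, "dy": -0.232, "dz": 0.003, "ax": 0, "ay": 0, "az": -0.025}, {"dx": 0.018, "dy": -0.27, "dz": 0.004, "ax": 0, "ay": 0, "az": -0.04}]}}

```text
time_s: 26.7
eef_pos: [0.5467, -0.1192, 0.1776]
eef_rot: [0.233, -0.019, 0.972, 0.005]
ft_force: [0.2, 0.0, -1.6]
finger_gap: 0.272
finger_force: 61.2
```

Request:
{"api": "arm_command", "payload": {"motion": [{"dx": -0.006, "dy": -0.038, "dz": 0.001, "ax": 0, "ay": 0, "az": -0.018}, {"dx": -0.014, "dy": -0.08, "dz": 0.001, "ax": 0, "ay": 0, "az": -0.035}, {"dx": -0.024, "dy": -0.125, "dz": 0.001, "ax": 0, "ay": 0, "az": -0.053}, {"dx": -0.036, "dy": -0.17, "dz": 0.001, "ax": 0, "ay": 0, "az": -0.07}, {"dx": -0.049, "dy": -0.215, "dz": 0.001, "ax": 0, "ay": 0, "az": -0.09}, {"dx": -0.063, "dy": -0.26, "dz": 0.001, "ax": 0, "ay": 0, "az": -0.108}, {"dx": -0.076, "dy": -0.3, "dz": 0.002, "ax": 0, "ay": 0, "az": -0.122}, {"dx": -0.086, "dy": -0.334, "dz": 0.002, "ax": 0, "ay": 0, "az": -0.133}]}}

```text
time_s: 27.7
eef_pos: [0.4771, -0.3869, 0.1786]
eef_rot: [0.232, 0.083, 0.969, -0.019]
ft_force: [0.1, 0.4, -2.1]
finger_gap: 0.27
finger_force: 61.4
```

Request:
{"api": "arm_command", "payload": {"motion": [{"dx": 0, "dy": 0, "dz": 0, "ax": 0, "ay": 0, "az": 0}, {"dx": 0, "dy": 0, "dz": 0, "ax": 0, "ay": 0, "az": 0}]}}

```text
time_s: 27.95
eef_pos: [0.4782, -0.3846, 0.1793]
eef_rot: [0.232, 0.082, 0.969, -0.019]
ft_force: [-0.4, -0.5, -2.2]
finger_gap: 0.275
finger_force: 61.4
```

Run:
```python
from show import *
s=sense(); print(s["time_s"],s["eef_pos"],s["joints"].round(2)); print(go((.4755,-.3858,.0555),G(PSI),s))
```

```text
27.95 [ 0.47818975 -0.38458159  0.17929215] [ 1.67  0.65 -1.28  1.98  0.81  0.6   1.41]
([-0.0034, -0.0015, -0.1547], [-0.0012, -0.0003, 0.0005])
```

Request:
{"api": "arm_command", "payload": {"motion": [{"dx": -0.001, "dy": -0.0005, "dz": -0.012, "ax": -0.0012, "ay": 0, "az": 0}, {"dx": -0.002, "dy": -0.001, "dz": -0.04, "ax": -0.0012, "ay": 0, "az": 0}, {"dx": -0.0034, "dy": -0.0015, "dz": -0.07, "ax": -0.0012, "ay": 0, "az": 0}, {"dx": -0.0034, "dy": -0.0015, "dz": -0.1, "ax": -0.0012, "ay": 0, "az": 0}, {"dx": -0.0034, "dy": -0.0015, "dz": -0.125, "ax": -0.0012, "ay": 0, "az": 0}, {"dx": -0.0034, "dy": -0.0015, "dz": -0.143, "ax": -0.0012, "ay": 0, "az": 0}, {"dx": -0.0034, "dy": -0.0015, "dz": -0.152, "ax": -0.0012, "ay": 0, "az": 0}, {"dx": -0.0034, "dy": -0.0015, "dz": -0.152, "ax": -0.0012, "ay": 0, "az": 0}]}}

```text
time_s: 28.95
eef_pos: [0.4756, -0.3858, 0.0583]
eef_rot: [0.232, 0.081, 0.969, -0.02]
ft_force: [0.6, -0.5, -1.0]
finger_gap: 0.273
finger_force: 61.4
```

Request:
{"api": "arm_command", "payload": {"motion": [{"dx": 0, "dy": 0, "dz": -0.001, "ax": 0, "ay": 0, "az": 0}, {"dx": 0, "dy": 0, "dz": -0.0022, "ax": 0, "ay": 0, "az": 0}, {"dx": 0, "dy": 0, "dz": -0.0022, "ax": 0, "ay": 0, "az": 0}]}}

```text
time_s: 29.32
eef_pos: [0.4754, -0.3868, 0.0571]
eef_rot: [0.233, 0.082, 0.969, -0.021]
ft_force: [-0.1, 0.8, -1.1]
finger_gap: 0.271
finger_force: 61.4
```

Run:
```python
from show import *
s=sense(); print(s["time_s"],s["eef_pos"],s["ft_force"],s["wrist_torque"]); print(go((.4755,-.3858,.0552),G(PSI),s))
```

```text
29.325 [ 0.47540549 -0.38680014  0.05711294] [-0.05780273  0.81641508 -1.13285409] [ 0.16129047  0.67810107 -0.05478294]
([0.0001, 0.0013, -0.0024], [0.0011, 0.0002, 0.001])
```

Lower about 2 mm more.

Request:
{"api": "arm_command", "payload": {"motion": [{"dx": 0, "dy": 0.001, "dz": -0.001, "ax": 0.001, "ay": 0, "az": 0.001}, {"dx": 0, "dy": 0.001, "dz": -0.002, "ax": 0.001, "ay": 0, "az": 0.001}, {"dx": 0, "dy": 0.001, "dz": -0.0024, "ax": 0.001, "ay": 0, "az": 0.001}, {"dx": 0, "dy": 0.001, "dz": -0.0024, "ax": 0.001, "ay": 0, "az": 0.001}]}}

```text
time_s: 29.82
eef_pos: [0.4756, -0.3858, 0.0552]
eef_rot: [0.233, 0.081, 0.969, -0.02]
ft_force: [-1.4, 0.9, 0.9]
finger_gap: 0.271
finger_force: 62.0
```

Run:
```python
from show import *
s=sense(); print(s["time_s"],s["eef_pos"],s["ft_force"],s["wrist_torque"]); print(go((.4755,-.3858,.0552),G(PSI),s))
```

```text
29.825 [ 0.47561434 -0.38583888  0.05521153] [-1.36387344  0.94772674  0.89990795] [ 0.09433042  0.61175113 -0.0411293 ]
([-0.0001, 0.0, -0.0], [0.0001, 0.0003, -0.0003])
```

Contact (about 3 N). Now open, then retreat straight up.

Request:
{"api": "arm_command", "payload": {"motion": [{"dx": 0, "dy": 0, "dz": 0, "ax": 0, "ay": 0, "az": 0}, {"dx": 0, "dy": 0, "dz": 0, "ax": 0, "ay": 0, "az": 0}, {"dx": 0, "dy": 0, "dz": 0, "ax": 0, "ay": 0, "az": 0}, {"dx": 0, "dy": 0, "dz": 0, "ax": 0, "ay": 0, "az": 0}, {"dx": 0, "dy": 0, "dz": 0, "ax": 0, "ay": 0, "az": 0}, {"dx": 0, "dy": 0, "dz": 0, "ax": 0, "ay": 0, "az": 0}], "hand": -1}}

```text
time_s: 30.58
eef_pos: [0.4755, -0.3858, 0.055]
eef_rot: [0.233, 0.081, 0.969, -0.019]
ft_force: [0.0, 1.0, -0.1]
finger_gap: 1.0
finger_force: 0.0
```

Request:
{"api": "arm_command", "payload": {"motion": [{"dx": 0, "dy": 0, "dz": 0.01, "ax": 0, "ay": 0, "az": 0}, {"dx": 0, "dy": 0, "dz": 0.035, "ax": 0, "ay": 0, "az": 0}, {"dx": 0, "dy": 0, "dz": 0.065, "ax": 0, "ay": 0, "az": 0}, {"dx": 0, "dy": 0, "dz": 0.1, "ax": 0, "ay": 0, "az": 0}, {"dx": 0, "dy": 0, "dz": 0.13, "ax": 0, "ay": 0, "az": 0}, {"dx": 0, "dy": 0, "dz": 0.155, "ax": 0, "ay": 0, "az": 0}, {"dx": -0.02, "dy": 0.04, "dz": 0.19, "ax": 0, "ay": 0, "az": 0}, {"dx": -0.04, "dy": 0.08, "dz": 0.22, "ax": 0, "ay": 0, "az": 0}]}}

```text
time_s: 31.58
eef_pos: [0.4435, -0.3206, 0.2321]
eef_rot: [0.233, 0.081, 0.969, -0.019]
ft_force: [0.3, -1.0, 1.1]
finger_gap: 1.004
finger_force: 0.0
```

Run:
```python
from chips import *
chips()
for c in("side","top"):
    im=get_image(c)
    for n in "scraper mat tweezers_case jar cup spare_bulb calcite willemite chip1".split():
        print(c,n,[(np.round(d["at"],3).tolist(),round(d["p"],2)) for d in pinpoint(c,n)[:4]])
    X=cloud(im); r=silhouettes(c,"scraper")
    if r:
        P=X[r[0]["region"]]; P=P[~np.isnan(P[:,0])]; b=P[(P[:,2]>.022)&(P[:,2]<.036)]; print(" block",cv2.minAreaRect(b[:,:2].astype(np.float32)),np.median(b[:,2]))
    cv2.imwrite(f"pics/_e{c}.png",im["pixels"])
cv2.imwrite("pics/end.png",np.hstack([cv2.resize(cv2.imread(f"pics/_e{c}.png"),(400,300)) for c in("side","top")]))
print(sense()["time_s"],sense()["ft_force"])
```

```text
top 91 stand mm [ 19. 130.  28.]
top 107 stand mm [-38. 134.  16.]
side scraper [([0.51, -0.392, 0.007], 0.94), ([0.677, 0.37, -0.0], 0.44)]
side mat [([0.506, -0.388, 0.004], 0.71)]
side tweezers_case [([0.706, -0.166, -0.003], 0.97)]
side jar [([0.677, 0.371, 0.0], 0.48)]
side cup [([0.38, 0.201, -0.003], 0.86)]
side spare_bulb [([0.673, -0.369, -0.002], 0.6)]
side calcite [([0.376, -0.197, -0.0], 0.62), ([0.477, 0.362, -0.002], 0.31)]
side willemite [([0.487, 0.369, 0.008], 0.74), ([0.688, -0.009, 0.001], 0.66), ([0.379, -0.198, -0.001], 0.54)]
side chip1 []
 block ((0.5076792240142822, -0.39138510823249817), (0.03128169849514961, 0.12074393779039383), 80.56130981445312) 0.028512035617099474
top scraper [([0.509, -0.39, 0.004], 0.9)]
top mat [([0.507, -0.392, -0.001], 0.8)]
top tweezers_case [([0.702, -0.16, -0.002], 0.55)]
top jar [([0.676, 0.37, -0.002], 0.95), ([0.479, 0.365, 0.002], 0.44)]
top cup [([0.38, 0.198, 0.003], 0.96)]
top spare_bulb [([0.669, -0.37, 0.001], 0.65)]
top calcite [([0.381, -0.194, -0.003], 0.87), ([0.676, 0.159, -0.001], 0.55), ([0.513, -0.391, 0.006], 0.25)]
top willemite [([0.485, 0.366, 0.006], 0.8), ([0.689, 0.118, 0.024], 0.48)]
top chip1 [([0.634, 0.131, 0.012], 0.53), ([0.632, 0.108, 0.015], 0.5), ([0.687, 0.117, 0.021], 0.47), ([0.707, 0.141, 0.015], 0.43)]
 block ((0.5064833164215088, -0.3924448490142822), (0.029138881713151932, 0.1198832169175148), 80.56658935546875) 0.028948722684247974
32.775 [ 0.46502659 -0.09702207 -0.37503146]
```

View pics/end.png

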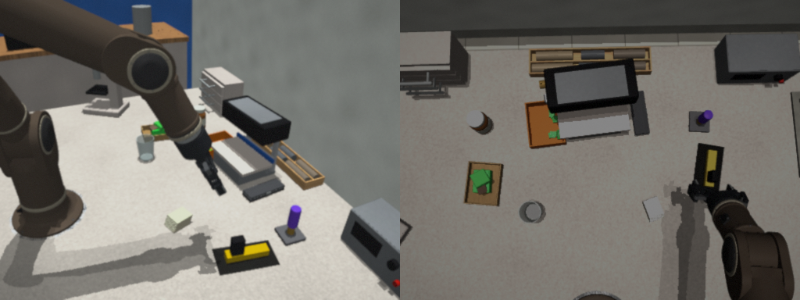

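All four chips are in the tray, at heights of 12 to 21 mm. The scraper is upright on its mat and free of the gripper, and nothing else has moved.

```bash
python3 -c "
from bench import *
print(hand_in())"
```

```text
the job is handed in; nothing more can be done
None
```

The job is done and handed in at about 33 s: I felt the stop bar lightly, wiped all four chips into the catch tray, and stood the scraper back upright on its mat and let go, with nothing else seen to move; the judge's verdict was not shown.

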